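# Charge the vibratory finisher with polishing balls

## Task

Take the scoop from the yellow media bin, scoop up at least three of the five white polishing balls, tip them into the finisher's steel hopper and lay the scoop back in the bin. Then pull the hopper's red gate handle out against its spring until the black index bar stands on the two red lines, so that the balls run down into the bowl, and finish while still holding the gate there: do not let go. Move the balls with the scoop only, not with the fingers, leave none in the hopper or spilled on the bench, and do not disturb the other things.

Things in the scene. Friction and masses are not known exactly. Their poses are not given: they have to be found in the camera images.
- finisher: Floor-standing vibratory finisher (blue bowl, rim just above bench height, clear cover) with its steel charging hopper, which stands on the bench in front of it. Fixed. Origin: on the bench top under the middle of the hopper. Its x axis points from the hopper along the chute to the bowl, z up; the gate is pulled along its minus x, towards the robot. The bowl's rim begins 150 mm behind the origin.
- hopper_mouth (a point): Middle of the hopper's open mouth, level with its rim, 172 mm above the bench. Mouth 120 mm (finisher's x) by 160 mm (y) inside; the walls slope down to a throat 50 x 60 mm at 112 mm above the bench, closed from below by the slide gate.
- hopper_throat (a point): Inside the hopper on its axis, 125 mm above the bench, 17 mm above the shut gate's plate; balls tipped in come to rest within 60 mm of it.
- gate (a joint): Slide gate under the hopper, m pulled out: 0 shut, 0.055 with its black index bar on the red lines, 0.070 at the end stop. A spring cylinder pulls it shut whenever it is let go: about 6 N at 0, 12 N at 0.055. The throat is fully open at the red lines.
- gate_handle (a point): Middle of the gate's red handle, a round bar 14 mm thick, 78 mm long, level along the finisher's y, 145 mm above the bench, on two steel arms (centres 68 mm apart) on the gate. Between the arms it is free all round; the index bar is 21 mm lower and 40 mm behind it, the guides' end stop 35 mm lower. Shut, it is 130 mm in front of the hopper's middle, 67 mm in front of its rim.
- gate_index (a point): Middle of the black index bar (8 mm wide, 96 mm long, lying along the finisher's y) at the front of the gate; moves with the gate.
- mark (a point): Midway between the two red lines (6 mm wide) painted on the gate's two guides: where the index bar has to stand. Fixed.
- bin: Yellow media bin, fixed, long along its x axis: outside 223 x 88 mm, walls and floor 4 mm thick, walls 60 mm high at its minus x end, sloping down to 34 mm at the other. Origin: middle of its underside, on the bench. Its minus x end looks towards the robot; the balls lie in that half, the scoop in the other.
- scoop: Aluminium hand scoop, 0.14 kg, lying in the bin, open nose to the bin's minus x end. Origin: middle of the pan's underside; x from nose to handle, z up. Pan 95 mm long (nose x = -50 mm, back wall +45 mm), 73 mm wide, sides 4 mm high at the nose, 48 mm at the back; the floor is 1 mm thick at the nose, 4 mm at x = -42 mm, 1.5 mm at the back: a level scoop just keeps its balls.
- scoop_grip (a point): On the scoop's handle, 55 mm from its root: a flat-sided bar 16 mm wide (scoop's y), 22 mm high and 125 mm long that rises from the back wall at 30 degrees. It is 93 mm behind the scoop's origin and 74 mm above its underside; axes as the scoop's.
- scoop_pan (a point): Middle of the scoop's pan, 15 mm above its underside.
- ball1: White porcelain polishing ball, 22 mm across, 15 g, rolls freely. Origin: its centre.
- ball2: White porcelain polishing ball, 22 mm across, 15 g, rolls freely. Origin: its centre.
- ball3: White porcelain polishing ball, 22 mm across, 15 g, rolls freely. Origin: its centre.
- ball4: White porcelain polishing ball, 22 mm across, 15 g, rolls freely. Origin: its centre.
- ball5: White porcelain polishing ball, 22 mm across, 15 g, rolls freely. Origin: its centre.
- bushing1: Bystander: aluminium bushing, 40 mm across and 28 mm tall. Leave it alone.
- bushing2: Bystander: brass bushing, 32 mm across and 35 mm tall. Leave it alone.
- brush: Bystander: hand brush lying on the bench. Leave it alone.
- wrench: Bystander: steel spanner lying on the bench. Leave it alone.
- oil: Bystander: green oil bottle, 56 mm across and 130 mm tall. Leave it alone.
- chuck: Bystander: small dark drill chuck standing on its face, 44 mm across and 64 mm tall. Leave it alone.
- bracket: Bystander: aluminium angle bracket, 70 x 45 x 45 mm. Leave it alone.
Mind the look-alikes: they are no part of the job. What is shaped like the scoop but blue is not meant.

How it is judged:
On the way, in this order (a step that is already met when the one before it is completed fails the run):
1. balls are carried in the scoop, lifted clear of the bin (pan above 90 mm, at least one ball in it) (height (world z) of scoop_pan above 0.09 m and distance between any of ball1, ball2, ball3, ball4, ball5 and scoop_pan below 0.07 m), for 0.2 s.
2. at least three balls lie in the hopper ((distance between each of ball1, ball2, ball3 and hopper_throat below 0.06 m or distance between each of ball1, ball2, ball4 and hopper_throat below 0.06 m or distance between each of ball1, ball2, ball5 and hopper_throat below 0.06 m or distance between each of ball1, ball3, ball4 and hopper_throat below 0.06 m or distance between each of ball1, ball3, ball5 and hopper_throat below 0.06 m or distance between each of ball1, ball4, ball5 and hopper_throat below 0.06 m or distance between each of ball2, ball3, ball4 and hopper_throat below 0.06 m or distance between each of ball2, ball3, ball5 and hopper_throat below 0.06 m or distance between each of ball2, ball4, ball5 and hopper_throat below 0.06 m or distance between each of ball3, ball4, ball5 and hopper_throat below 0.06 m)), for 0.2 s.
3. the scoop is back in the bin and let go (x of scoop_pan in the frame of bin between -0.11 and 0.11 m and y of scoop_pan in the frame of bin between -0.05 and 0.05 m and z of scoop_pan in the frame of bin below 0.05 m and angle between scoop's own z axis and vertical below 0.5 rad and contact force between the fingers and scoop below 0.05 N and linear speed of scoop below 0.03 m/s), for 0.2 s.
4. the gate is held at the mark and at least three balls have run into the bowl (value of joint gate between 0.049 and 0.061 m and contact force between the fingers and finisher above 5 N and (((x of ball1 in the frame of finisher above 0.16 m and height (world z) of ball1 below 0.02 m) and (x of ball2 in the frame of finisher above 0.16 m and height (world z) of ball2 below 0.02 m) and (x of ball3 in the frame of finisher above 0.16 m and height (world z) of ball3 below 0.02 m)) or ((x of ball1 in the frame of finisher above 0.16 m and height (world z) of ball1 below 0.02 m) and (x of ball2 in the frame of finisher above 0.16 m and height (world z) of ball2 below 0.02 m) and (x of ball4 in the frame of finisher above 0.16 m and height (world z) of ball4 below 0.02 m)) or ((x of ball1 in the frame of finisher above 0.16 m and height (world z) of ball1 below 0.02 m) and (x of ball2 in the frame of finisher above 0.16 m and height (world z) of ball2 below 0.02 m) and (x of ball5 in the frame of finisher above 0.16 m and height (world z) of ball5 below 0.02 m)) or ((x of ball1 in the frame of finisher above 0.16 m and height (world z) of ball1 below 0.02 m) and (x of ball3 in the frame of finisher above 0.16 m and height (world z) of ball3 below 0.02 m) and (x of ball4 in the frame of finisher above 0.16 m and height (world z) of ball4 below 0.02 m)) or ((x of ball1 in the frame of finisher above 0.16 m and height (world z) of ball1 below 0.02 m) and (x of ball3 in the frame of finisher above 0.16 m and height (world z) of ball3 below 0.02 m) and (x of ball5 in the frame of finisher above 0.16 m and height (world z) of ball5 below 0.02 m)) or ((x of ball1 in the frame of finisher above 0.16 m and height (world z) of ball1 below 0.02 m) and (x of ball4 in the frame of finisher above 0.16 m and height (world z) of ball4 below 0.02 m) and (x of ball5 in the frame of finisher above 0.16 m and height (world z) of ball5 below 0.02 m)) or ((x of ball2 in the frame of finisher above 0.16 m and height (world z) of ball2 below 0.02 m) and (x of ball3 in the frame of finisher above 0.16 m and height (world z) of ball3 below 0.02 m) and (x of ball4 in the frame of finisher above 0.16 m and height (world z) of ball4 below 0.02 m)) or ((x of ball2 in the frame of finisher above 0.16 m and height (world z) of ball2 below 0.02 m) and (x of ball3 in the frame of finisher above 0.16 m and height (world z) of ball3 below 0.02 m) and (x of ball5 in the frame of finisher above 0.16 m and height (world z) of ball5 below 0.02 m)) or ((x of ball2 in the frame of finisher above 0.16 m and height (world z) of ball2 below 0.02 m) and (x of ball4 in the frame of finisher above 0.16 m and height (world z) of ball4 below 0.02 m) and (x of ball5 in the frame of finisher above 0.16 m and height (world z) of ball5 below 0.02 m)) or ((x of ball3 in the frame of finisher above 0.16 m and height (world z) of ball3 below 0.02 m) and (x of ball4 in the frame of finisher above 0.16 m and height (world z) of ball4 below 0.02 m) and (x of ball5 in the frame of finisher above 0.16 m and height (world z) of ball5 below 0.02 m)))), for 0.3 s.
At the end, for the whole second after the job is handed in: The fingers hold the gate (more than 5 N on it) still, within 6 mm of the mark (joint 0.049 to 0.061 m); at least three balls are in the bowl and every other ball is in the bowl or in the bin, none in the hopper, chute or on the bench; the scoop lies in the bin, the right way up and released (all of step 3 and all of step 4 and velocity of joint gate between -0.01 and 0.01 m/s and ((x of ball1 in the frame of bin between -0.11 and 0.11 m and y of ball1 in the frame of bin between -0.044 and 0.044 m and z of ball1 in the frame of bin below 0.06 m) or (x of ball1 in the frame of finisher above 0.16 m and height (world z) of ball1 below 0.02 m)) and ((x of ball2 in the frame of bin between -0.11 and 0.11 m and y of ball2 in the frame of bin between -0.044 and 0.044 m and z of ball2 in the frame of bin below 0.06 m) or (x of ball2 in the frame of finisher above 0.16 m and height (world z) of ball2 below 0.02 m)) and ((x of ball3 in the frame of bin between -0.11 and 0.11 m and y of ball3 in the frame of bin between -0.044 and 0.044 m and z of ball3 in the frame of bin below 0.06 m) or (x of ball3 in the frame of finisher above 0.16 m and height (world z) of ball3 below 0.02 m)) and ((x of ball4 in the frame of bin between -0.11 and 0.11 m and y of ball4 in the frame of bin between -0.044 and 0.044 m and z of ball4 in the frame of bin below 0.06 m) or (x of ball4 in the frame of finisher above 0.16 m and height (world z) of ball4 below 0.02 m)) and ((x of ball5 in the frame of bin between -0.11 and 0.11 m and y of ball5 in the frame of bin between -0.044 and 0.044 m and z of ball5 in the frame of bin below 0.06 m) or (x of ball5 in the frame of finisher above 0.16 m and height (world z) of ball5 below 0.02 m))); the arm keeps its last pose, push and grip.
It fails at once if the fingers touch a ball (contact force between the fingers and ball1 above 0.3 N or contact force between the fingers and ball2 above 0.3 N or contact force between the fingers and ball3 above 0.3 N or contact force between the fingers and ball4 above 0.3 N or contact force between the fingers and ball5 above 0.3 N).
It fails at once if a bystander is moved by more than 30 mm (distance of any of bushing1, bushing2, brush, wrench, oil, chuck, bracket from where it was at the start of the episode above 0.03 m).
It also fails if it takes over 72 s, if anything falls off the work surface, if the arm or the gripper's body presses on something with over 40 N, if the wrist force passes 120 N, or if a joint passes its speed limit or range.

## Robot

A 7-joint arm with a two-finger parallel gripper is mounted at the origin on the work surface. World frame = base frame: x ahead of the robot, y to its left, z up, the work surface at z = 0. Lengths are in m, angles in rad, forces in N, time in s.
With the tool pointing down it reaches from about 0.425 to 1.025 m from the base axis. Payload 9.4 kg.
Tool frame: the origin (TCP) lies between the finger pads; the fingertips stand 14 mm ahead of it and the grasp point (between the pads) lies 5 mm behind it; z points along the fingers, y is the direction in which the jaws open and shut (so a half turn about z gives the same grasp; the last joint's range is limited). The gripper opens to 85 mm and grips with 20 to 120 N. Pads are 22 mm wide; open, the fingers measure 114 mm over their backs; the gripper's body (76 mm by 85 mm) begins 54 mm behind the grasp point. The pads swing forward as they close: fully open they stand 13 mm farther back than shut.
Start: joints at [1.232, 0.599, -0.003, 1.599, 0.002, 0.943, -0.08], TCP at [0.188, -0.7, 0.245] pointing down, gripper open.
Joint ranges: [-2.57, 2.57], [-0.35, 1.97], [-1.29, 1.29], [0.11, 2.56], [-1.05, 4.19], [0.11, 1.86], [-2.63, 2.63]. Speed limits (rad/s): [2.22, 2.22, 3.01, 3.01, 3.14, 3.14, 3.14].

## Interface

Orientations are given as a unit quaternion [x, y, z, w].
In Python, from rig import bot, get_image, calibration gives the robot as it stands.
- The arm moves only by the shell command python3 -m handwheel 'ROWS' [FORCE]. ROWS is JSON, a list of rows, each a list of 3 entries, a list of its own where there are three numbers: the opening in per cent of the stroke, from 0 (shut) to 100 (fully open), then the shift along the tool's x, y, z in m, then the turn, a rotation vector about the tool's x, y, z in rad. A call has 1 to 10 rows; each row shifts and turns the pose as measured when the row begins, along the tool's axes as they then stand; what a row does not reach is not made up. A row lasts 1/10 s, in which the tool goes at most 50 mm and 8.59 degrees, less where a joint would pass 70% of its speed; a pose out of reach is approached as far as the arm can. A call with a gripper value outside its range is refused whole. The fingers move at their own pace and stop on an object; FORCE is the grip in N (left out, the last holds). Time passes only in rows, so rows that do not move let the fingers close. It gives the time, the measured TCP pose, the force and the opening at its end, in the units of the state.
- bot.get_obs(): the state, without advancing time (a new reading comes with each control period).
- get_image(name): name is "scene" or "side" or "wrist"; returns the picture (420x560x3 uint8, red, green, blue); there is no depth.
- calibration(name): a dict with "fx", "fy", "cx", "cy" (pixels), "rvec" (rotation vector, rad) and "tvec" (3), from world to camera coordinates, as OpenCV has them. Camera axes: x right, y down, z forward; pixel columns grow to the right and rows downward; lengths in m; the calibration is good to about 2 mm. A picture is of the moment at which its call begins: read the wrist's pose just before it. calibration takes no time and is no camera call; for the wrist camera it gives the pose at the moment of the call.
- bot.hand_in(): hands the job in, once; it reports no verdict.
The state is a dict: "time": time; "joint_pos": joint angles; "dq": joint speeds; "tau": joint torques, N m; "tcp_pos": TCP position; "orientation": TCP orientation; "wrist_force": force on the tool from outside, world axes, zero at the start; "ft_torque": the same for the moment, N m; "grip_width": finger opening in m.
Only numpy, scipy, OpenCV 4.12 (cv2) and the standard library are available. Lean on these libraries where they do the work, as an engineer would, in place of code of your own. Each camera call takes 0.05 s, during which the arm holds its last target.

## Working session

There is one attempt and no reset: what is moved stays moved. The work goes in short steps, Python scripts to look and compute and a shell command to move; the robot and the scene stay as the last step left them, time stands still between calls to the robot, and variables do not carry over. Pictures are saved under pics/ and viewed, and the job is handed in when it is done.

```bash
ls; mkdir -p pics
python3 - <<'E'
from rig import bot,get_image,calibration
import cv2
for n in ["scene","side","wrist"]:
    print(n,calibration(n))
    cv2.imwrite(f"pics/a_{n}.png",get_image(n)[:,:,::-1])
print(bot.get_obs())
E
```

```text
pics
scene {'fx': 440.482345484984, 'fy': 440.482345484984, 'cx': 278.0029167829795, 'cy': 207.81227064454814, 'rvec': array([ 2.30509861,  0.6890057 , -0.27512421]), 'tvec': array([-0.38874317, -0.08021051,  1.47147588])}
side {'fx': 492.7987548136372, 'fy': 492.7987548136372, 'cx': 277.79971501001023, 'cy': 206.26203860040235, 'rvec': array([ 0.29756341, -2.83569103,  1.07741115]), 'tvec': array([0.45274838, 0.13929804, 1.63069912])}
wrist {'fx': 297.3487530131645, 'fy': 297.3487530131645, 'cx': 281.83689031580724, 'cy': 208.89423639938755, 'rvec': array([-2.29597891,  1.76094179,  0.26756032]), 'tvec': array([-0.72364658, -0.03825835,  0.38128882])}
{'time': 0.15, 'joint_pos': array([ 1.23230926,  0.5999455 , -0.00252715,  1.59992816,  0.00179952,
        0.94289087, -0.07982022]), 'dq': array([ 0.00156871, -0.00220025,  0.00090764, -0.00106411,  0.00041824,
        0.00028388,  0.00060562]), 'tau': array([ 3.65133797e-03, -7.76989603e+01,  1.56629506e+00, -2.58237040e+01,
        1.23994620e-02,  6.72668510e-03, -2.27785483e-05]), 'tcp_pos': array([ 0.18753683, -0.69998855,  0.24461898]), 'orientation': array([ 9.91443902e-01,  1.30532168e-01, -1.36127257e-04, -5.68937287e-04]), 'wrist_force': array([ 0.54533194, -0.24990014,  0.35380033]), 'ft_torque': array([ 0.02353292,  0.02109355, -0.0016946 ]), 'grip_width': 0.0849573170225824}
```

View pics/a_scene.png

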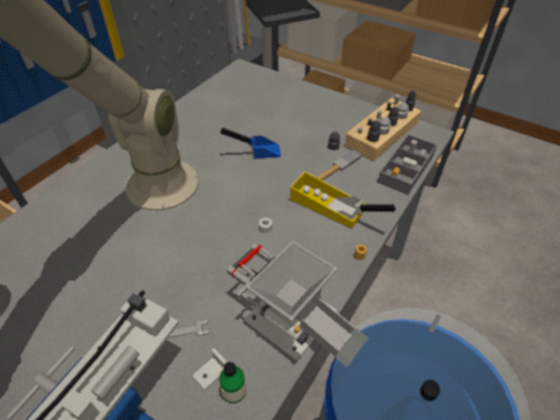

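View pics/a_side.png

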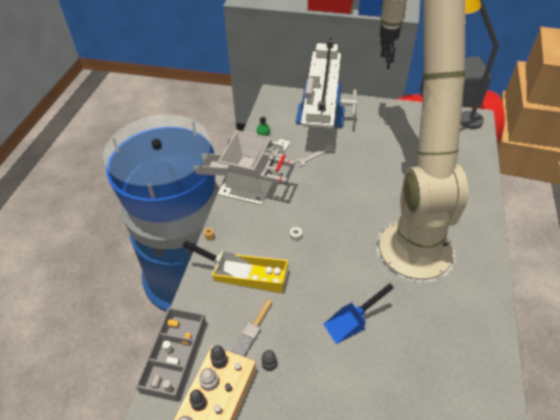

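View pics/a_wrist.png

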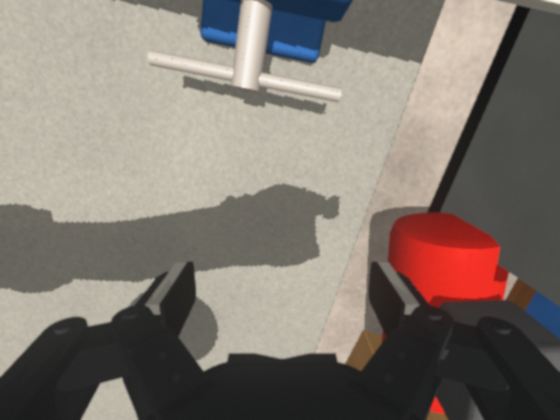

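The scene view shows the yellow bin around px (325,200), the hopper at (293,275), the red handle at (247,260) and the green bottle at (232,380). The blue scoop is the decoy. I'll zoom in next.

```bash
cat > h.py <<'E'
import numpy as np,cv2
from rig import bot,get_image,calibration
from scipy.spatial.transform import Rotation as R
def ray(c,px):
    K=np.array([[c['fx'],0,c['cx']],[0,c['fy'],c['cy']],[0,0,1]]);Rm=cv2.Rodrigues(np.array(c['rvec']))[0]
    d=Rm.T@np.linalg.solve(K,[px[0],px[1],1.]);return -Rm.T@np.array(c['tvec']),d/np.linalg.norm(d)
def onz(c,px,z):
    o,d=ray(c,px);return o+d*(z-o[2])/d[2]
def tri(c1,p1,c2,p2):
    o1,d1=ray(c1,p1);o2,d2=ray(c2,p2)
    s=np.linalg.lstsq(np.c_[d1,-d2],o2-o1,rcond=None)[0]
    a=o1+s[0]*d1;b=o2+s[1]*d2;return (a+b)/2,np.linalg.norm(a-b)
def proj(c,P):
    K=np.array([[c['fx'],0,c['cx']],[0,c['fy'],c['cy']],[0,0,1]])
    return cv2.projectPoints(np.atleast_2d(P).astype(float),np.array(c['rvec']),np.array(c['tvec']),K,None)[0][:,0]
def tool():
    o=bot.get_obs();return np.array(o['tcp_pos']),R.from_quat(o['orientation'])
def plan(Pw,Rw=None):
    "total shift/turn in tool axes from present to target"
    p,r=tool();print('shift tool',np.round(r.inv().apply(np.array(Pw)-p),4))
    if Rw is not None: print('turn tool',np.round((r.inv()*Rw).as_rotvec(),4))
E
python3 - <<'E'
import cv2
a=cv2.imread("pics/a_scene.png");b=cv2.imread("pics/a_side.png")
cv2.imwrite("pics/b1.png",cv2.resize(a[160:370,210:410],None,fx=2.8,fy=2.8,interpolation=cv2.INTER_CUBIC))
cv2.imwrite("pics/b2.png",cv2.resize(b[110:310,170:340],None,fx=3,fy=3,interpolation=cv2.INTER_CUBIC))
E
```

```text
(no output)
```

View pics/b1.png

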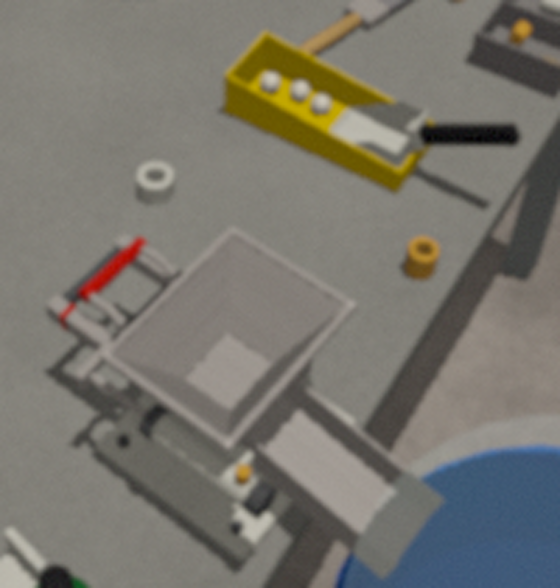

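View pics/b2.png

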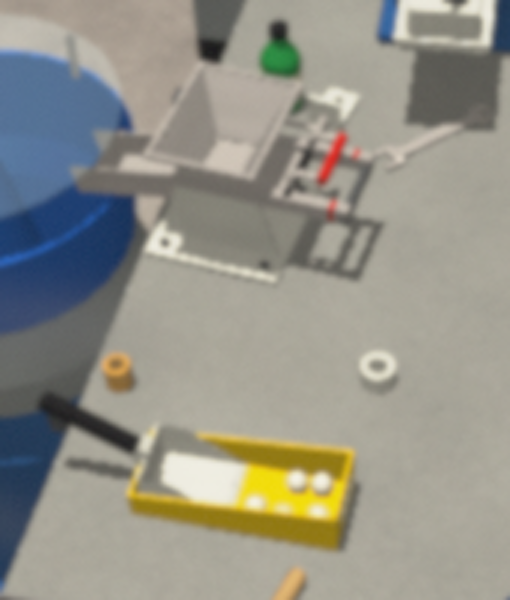

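Run:
```python
from h import *
s=calibration('scene');d=calibration('side')
S=lambda u,v:(210+(u+.5)/2.8-.5,160+(v+.5)/2.8-.5)
D=lambda u,v:(170+(u+.5)/3-.5,110+(v+.5)/3-.5)
def T(n,a,b,z=None):
    p,e=tri(s,S(*a),d,D(*b));print(n,p.round(4),'err %.4f'%e, '' if z is None else (onz(s,S(*a),z)[:2].round(4),onz(d,D(*b),z)[:2].round(4)))
T('bin near +y?',(267,35),(336,527),.06)
T('bin near -y?',(227,76),(353,453),.06)
T('bin far low',(399,177),(205,437),.034)
T('handle e1',(143,242),(325,178),.145)
T('handle e2',(63,320),(343,138),.145)
T('mouth A',(235,233),(248,174),.172)
T('mouth B',(352,303),(151,153),.172)
T('mouth C',(230,442),(203,67),.172)
T('mouth D',(107,350),(302,88),.172)
T('grip tip',(516,134),(43,402))
T('grip root',(422,134),(133,444))
T('bushing1',(155,172),(378,362),.028)
T('bushing2',(424,245),(116,362),.035)
for b in [(270,82),(300,90),(322,103)]: print('ball',onz(s,S(*b),.015)[:2])
for b in [(297,481),(321,482),(256,502),(284,510),(318,512)]: print('ballside',onz(d,D(*b),.015)[:2])
```

```text
bin near +y? [0.3956 0.2621 0.0505] err 0.0048 (array([0.403 , 0.2536]), array([0.3921, 0.2669]))
bin near -y? [0.3962 0.1738 0.0561] err 0.0046 (array([0.4006, 0.1709]), array([0.3936, 0.1754]))
bin far low [0.5888 0.1672 0.0176] err 0.0584 (array([0.6209, 0.1637]), array([0.5568, 0.1688]))
handle e1 [ 0.4931 -0.1289  0.1469] err 0.0094 (array([ 0.4968, -0.1264]), array([ 0.4895, -0.1335]))
handle e2 [ 0.4839 -0.2233  0.1286] err 0.0077 (array([ 0.488 , -0.2327]), array([ 0.4832, -0.2033]))
mouth A [ 0.5701 -0.0929  0.1737] err 0.0040 (array([ 0.5713, -0.0911]), array([ 0.5689, -0.0956]))
mouth B [ 0.6887 -0.1038  0.174 ] err 0.0085 (array([ 0.6921, -0.1009]), array([ 0.6856, -0.1074]))
mouth C [ 0.6718 -0.2658  0.1698] err 0.0066 (array([ 0.6756, -0.2657]), array([ 0.668 , -0.2648]))
mouth D [ 0.5452 -0.2503  0.1705] err 0.0056 (array([ 0.5486, -0.2502]), array([ 0.5425, -0.2503]))
grip tip [0.7139 0.2131 0.111 ] err 0.0051 
grip root [0.6214 0.2102 0.0595] err 0.0002 
bushing1 [0.3973 0.0294 0.0312] err 0.0040 (array([0.3976, 0.0322]), array([0.396 , 0.0258]))
bushing2 [0.6825 0.0923 0.0374] err 0.0034 (array([0.6835, 0.0949]), array([0.6818, 0.0899]))
ball [0.42364152 0.22962231]
ball [0.45935285 0.23724491]
ball [0.49087976 0.23269752]
ballside [0.451028   0.19144215]
ballside [0.42585166 0.18754087]
ballside [0.48714639 0.22589093]
ballside [0.45608958 0.22958534]
ballside [0.42081758 0.22479813]
```

Run:
```python
from h import *
c=calibration('wrist');o,f=ray(c,(c['cx'],c['cy']));p,r=tool()
print('cam in tool',r.inv().apply(o-p),'fwd',r.inv().apply(f))
plan([.188,-.7,.40]);plan([.45,.2,.40],R.from_quat([1,0,0,0]))
```

```text
cam in tool [ 0.07588479 -0.00041753 -0.12972431] fwd [-2.94462077e-01 -5.17488551e-04  9.55663025e-01]
shift tool [ 0.0004 -0.     -0.1554]
shift tool [ 0.4864 -0.8016 -0.1545]
turn tool [-0.0011  0.0003  0.2618]
```

```bash
python3 -m handwheel '[[100,[0,0,-0.05],[0,0,0]],[100,[0,0,-0.05],[0,0,0]],[100,[0,0,-0.05],[0,0,0]],[100,[0.04,-0.02,0],[0,0,0]],[100,[0.04,-0.02,0],[0,0,0]],[100,[0.04,-0.02,0],[0,0,0]],[100,[0.04,-0.02,0],[0,0,0.0]],[100,[0.04,-0.02,0],[0,0,0]],[100,[0.04,-0.02,0],[0,0,0.13]],[100,[0.04,-0.02,0],[0,0,0.13]]]' 40; python3 -c "
from h import *
plan([.52,.2,.40],R.from_quat([1,0,0,0]))"
```

```text
time: 1.15
tcp_pos: [0.4252, -0.4956, 0.3972]
orientation: [1.0, -0.01, -0.003, -0.002]
wrist_force: [1.3, -0.4, -0.5]
grip_width: 0.0855
shift tool [ 8.150e-02 -6.973e-01 -2.000e-04]
turn tool [-0.0044  0.0051 -0.0191]
```

```bash
python3 -m handwheel '[[100,[0.006,-0.05,0],[0,0,-0.01]],[100,[0.006,-0.05,0],[0,0,0]],[100,[0.006,-0.05,0],[0,0,0]],[100,[0.006,-0.05,0],[0,0,0]],[100,[0.006,-0.05,0],[0,0,0]],[100,[0.006,-0.05,0],[0,0,0]],[100,[0.006,-0.05,0],[0,0,0]],[100,[0.006,-0.05,0],[0,0,0]],[100,[0.006,-0.05,0],[0,0,0]],[100,[0.006,-0.05,0],[0,0,0]]]'; python3 -c "
from h import *
plan([.52,.2,.40],R.from_quat([1,0,0,0]))
cv2.imwrite('pics/c_hop.png',get_image('wrist')[:,:,::-1])
import pickle;pickle.dump(calibration('wrist'),open('c_hop.pkl','wb'))
"
```

```text
time: 2.15
tcp_pos: [0.4912, 0.0, 0.397]
orientation: [1.0, -0.005, -0.003, -0.003]
wrist_force: [0.7, -1.1, 0.2]
grip_width: 0.0857
shift tool [ 0.0266 -0.2003 -0.0021]
turn tool [-0.0053  0.0053 -0.0107]
```

View pics/c_hop.png

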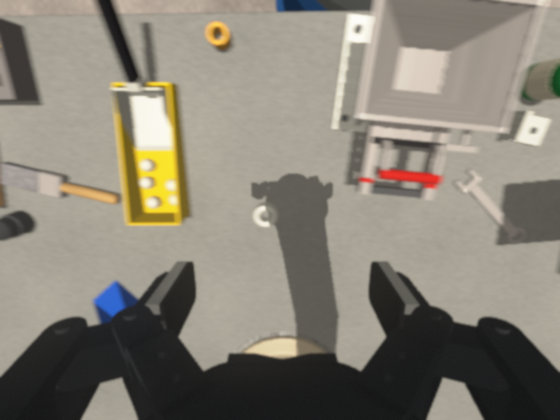

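This wrist view shows both stations: the bin at px (112–187, 82–225) and the red handle at (380–440, 170–187). I'll zoom in and measure.

Run:
```python
import cv2
a=cv2.imread("pics/c_hop.png")
cv2.imwrite("pics/c1.png",cv2.resize(a[0:235,90:200],None,fx=3.4,fy=2.55,interpolation=cv2.INTER_CUBIC)) if 0 else cv2.imwrite("pics/c1.png",cv2.resize(a[70:235,90:210],None,fx=3.6,fy=3.6,interpolation=cv2.INTER_CUBIC))
cv2.imwrite("pics/c2.png",cv2.resize(a[100:210,330:490],None,fx=5,fy=5,interpolation=cv2.INTER_CUBIC))
```

```text
(no output)
```

View pics/c1.png

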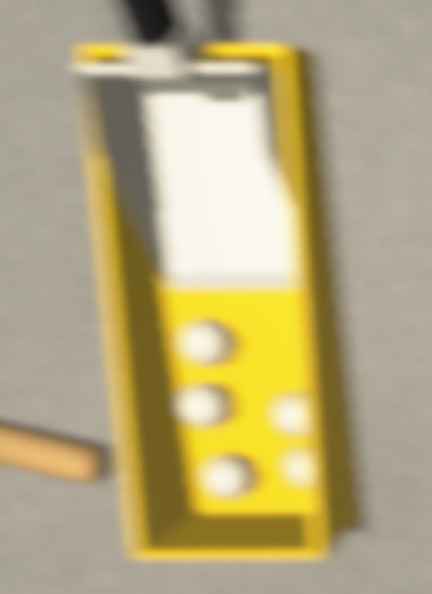

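View pics/c2.png

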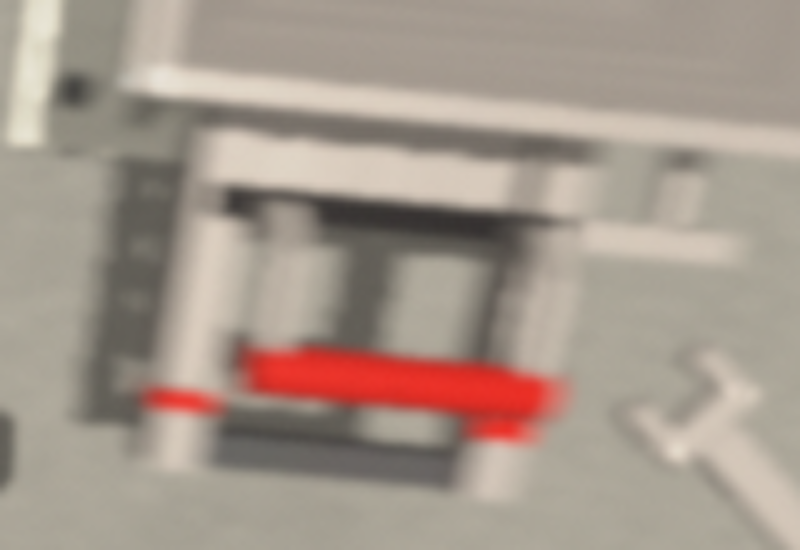

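Run:
```python
from h import *
import pickle
c=pickle.load(open('c_hop.pkl','rb'))
B=lambda u,v:(90+(u+.5)/3.6-.5,70+(v+.5)/3.6-.5)
G=lambda u,v:(330+(u+.5)/5-.5,100+(v+.5)/5-.5)
for n,f,p,z in [('bin near L',B,(130,556),.06),('bin near R',B,(328,556),.06),('bin far R',B,(300,46),.034),('bin far L',B,(75,46),.034),
 ('floor near L',B,(192,515),.004),('floor near R',B,(304,515),.004),('nose L',B,(163,282),.006),('nose R',B,(299,288),.006),('root',B,(158,60),.055),
 ('b',B,(205,343),.015),('b',B,(202,405),.015),('b',B,(293,415),.015),('b',B,(226,476),.015),('b',B,(299,467),.015),
 ('handle L',G,(245,372),.145),('handle R',G,(553,398),.145),('mark L',G,(183,400),.11),('mark R',G,(503,430),.11),('idx L',G,(225,200),.124),('idx R',G,(530,225),.124)]:
    print(n,onz(c,f(*p),z)[:2].round(4))
print(onz(c,(135,80),.06)[:2],onz(c,(102,0),.11)[:2])
plan([.52,.2,.40],R.from_quat([1,0,0,0]))
```

```text
bin near L [0.3949 0.2756]
bin near R [0.3951 0.1829]
bin far R [0.6174 0.1806]
bin far L [0.6177 0.2772]
floor near L [0.3967 0.272 ]
floor near R [0.3968 0.2139]
nose L [0.5154 0.2682]
nose R [0.5125 0.2029]
root [0.6101 0.2324]
b [0.4874 0.2478]
b [0.457  0.2534]
b [0.452  0.2093]
b [0.4208 0.2464]
b [0.4256 0.2093]
handle L [ 0.4962 -0.1129]
handle R [ 0.4894 -0.1932]
mark L [ 0.4815 -0.1072]
mark R [ 0.4729 -0.1989]
idx L [ 0.538  -0.1099]
idx R [ 0.5315 -0.1909]
[0.61820377 0.22655662] [0.70222685 0.22990716]
shift tool [ 0.0278 -0.191  -0.001 ]
turn tool [-0.0096  0.0044 -0.0016]
```

```bash
python3 -m handwheel '[[100,[0.007,-0.048,0],[0,0,0]],[100,[0.007,-0.048,0],[0,0,0]],[100,[0.007,-0.048,0],[0,0,0]],[100,[0.007,-0.047,0],[-0.01,0.005,0]],[100,[0,0,0],[0,0,0]],[100,[0,0,0],[0,0,0]]]'; python3 -c "
from h import *
import pickle
plan([.52,.2,.40],R.from_quat([1,0,0,0]))
pickle.dump(calibration('wrist'),open('d.pkl','wb'))
a=get_image('wrist')[:,:,::-1]
cv2.imwrite('pics/d.png',a)
plan([.52,.2,.40],R.from_quat([1,0,0,0]))
cv2.imwrite('pics/d1.png',cv2.resize(a[30:250,190:400],None,fx=2.7,fy=2.7,interpolation=cv2.INTER_CUBIC))
"
```

```text
time: 2.8
tcp_pos: [0.5185, 0.1997, 0.3977]
orientation: [1.0, 0.002, -0.0, 0.0]
wrist_force: [0.5, -0.5, -0.0]
grip_width: 0.0853
shift tool [ 0.0015 -0.0003 -0.0023]
turn tool [0.0006 0.0006 0.003 ]
shift tool [ 0.0017  0.     -0.0022]
turn tool [-0.0002  0.0005  0.0031]
```

View pics/d.png

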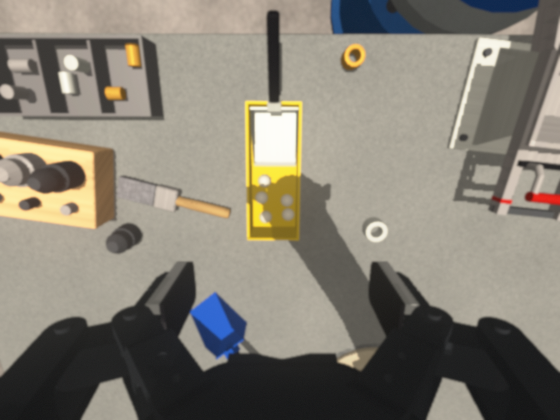

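View pics/d1.png

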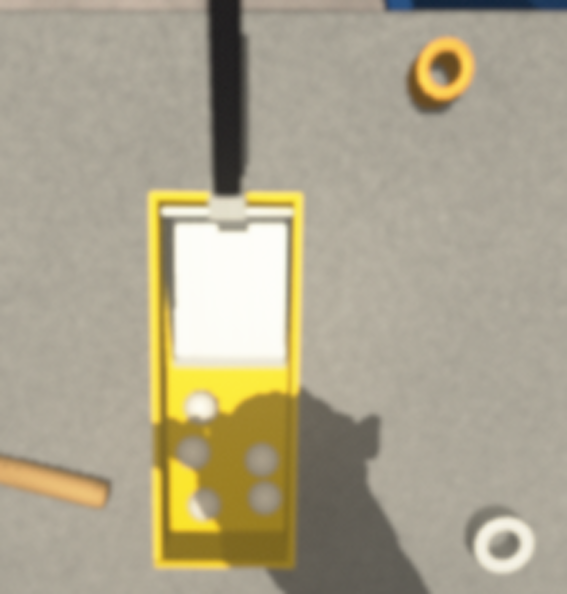

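Straight view over the bin: rim px (246–301, 101–240), black handle around column 274 from row 12 to 102, and all five balls in the near half.

Run:
```python
from h import *
import pickle
c=pickle.load(open('d.pkl','rb'))
B=lambda u,v:(190+(u+.5)/2.7-.5,30+(v+.5)/2.7-.5)
for n,p,z in [('bin near L',(154,567),.06),('bin near R',(296,567),.06),('bin far R',(302,192),.034),('bin far L',(149,192),.034),
 ('nose L',(175,362),.005),('nose R',(286,362),.005),('back top L',(162,209),.052),('back top R',(294,209),.052),('root',(228,210),.055),
 ('b',(201,406),.015),('b',(193,452),.015),('b',(262,460),.015),('b',(204,504),.015),('b',(265,498),.015)]:
    print(n,onz(c,B(*p),z)[:2].round(4))
a=cv2.imread('pics/d.png');m=(a.max(2)<60)
for row in (20,35,50,65,80,95):
    x=np.where(m[row,255:292])[0]+255
    P=onz(c,((x.min()+x.max())/2,row),.05+ (102-row)/90*.06);print(row,x.min(),x.max(),P.round(4))
```

```text
bin near L [0.395  0.2596]
bin near R [0.3952 0.1702]
bin far R [0.6186 0.1699]
bin far L [0.6184 0.2584]
nose L [0.5158 0.2483]
nose R [0.516  0.1761]
back top L [0.6085 0.2493]
back top R [0.6088 0.1753]
root [0.608  0.2122]
b [0.4888 0.2312]
b [0.4579 0.237 ]
b [0.4526 0.1914]
b [0.4217 0.2302]
b [0.4261 0.1892]
20 268 277 [0.7096 0.2125 0.1047]
35 268 277 [0.6954 0.2129 0.0947]
50 269 278 [0.68   0.212  0.0847]
65 269 278 [0.6632 0.2123 0.0747]
80 270 278 [0.6451 0.212  0.0647]
95 270 277 [0.6256 0.2131 0.0547]
```

```bash
python3 -m handwheel '[[100,[0.045,-0.004,0],[0,0,0]],[100,[0.045,-0.004,0],[0,0,0]],[100,[0.045,-0.004,0.01],[0,0,0]],[100,[0.004,0,0.048],[0,0,0]],[100,[0,0,0.048],[0,0,0]],[100,[0,0,0.048],[0,0,0]],[100,[0,0,0.048],[0,0,0]],[100,[0,0,0.03],[0,0,0]],[100,[0,0,0],[0,0,0]]]'; python3 -c "
from h import *
plan([.658,.2123,.07],R.from_quat([1,0,0,0]))"
```

```text
time: 3.75
tcp_pos: [0.6663, 0.1931, 0.1604]
orientation: [1.0, -0.008, 0.003, 0.002]
wrist_force: [-1.0, 0.6, -0.0]
grip_width: 0.0855
shift tool [-0.0091 -0.0195  0.0902]
turn tool [ 0.005  -0.0057 -0.0151]
```

```bash
python3 -m handwheel '[[100,[-0.009,-0.019,0],[0.005,-0.005,-0.015]],[100,[0,0,0.03],[0,0,0]],[100,[0,0,0.03],[0,0,0]],[100,[0,0,0],[0,0,0]]]'; python3 -c "
from h import *
plan([.658,.2123,.07],R.from_quat([1,0,0,0]))"
```

```text
time: 4.15
tcp_pos: [0.6606, 0.2128, 0.1068]
orientation: [1.0, -0.001, 0.004, -0.002]
wrist_force: [0.2, 0.2, 0.5]
grip_width: 0.0854
shift tool [-0.0029  0.0006  0.0368]
turn tool [-0.0036 -0.0084 -0.0025]
```

```bash
python3 -m handwheel '[[100,[-0.003,0.0,0.02],[-0.004,-0.008,-0.002]],[100,[0,0,0.017],[0,0,0]],[100,[0,0,0],[0,0,0]]]'; python3 -c "
from h import *
plan([.658,.2123,.07],R.from_quat([1,0,0,0]))
a=get_image('wrist')[:,:,::-1];cv2.imwrite('pics/e.png',a)"
```

```text
time: 4.45
tcp_pos: [0.6605, 0.2146, 0.0746]
orientation: [1.0, -0.0, 0.004, -0.001]
wrist_force: [-0.2, -0.0, 0.0]
grip_width: 0.0854
shift tool [-0.0025  0.0024  0.0045]
turn tool [-0.0025 -0.0073 -0.0002]
```

View pics/e.png

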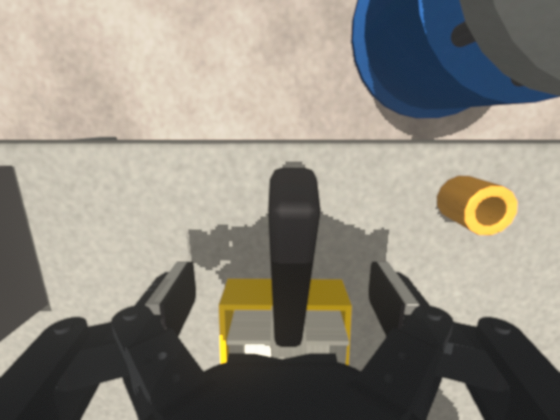

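The handle is just right of the jaw centre (px 291 against 282), which agrees with the 2 mm y shift still to make. I'll correct that and grip.

```bash
python3 -m handwheel '[[100,[-0.002,0.0025,0.005],[-0.002,-0.007,0]],[100,[0,0,0],[0,0,0]],[50,[0,0,0],[0,0,0]],[0,[0,0,0],[0,0,0]],[0,[0,0,0],[0,0,0]],[0,[0,0,0],[0,0,0]],[0,[0,0,0],[0,0,0]]]' 110; python3 -c "
from h import *
plan([.658,.2123,.07],R.from_quat([1,0,0,0]))
a=get_image('wrist')[:,:,::-1];cv2.imwrite('pics/f.png',a)"
```

```text
time: 5.2
tcp_pos: [0.6606, 0.2124, 0.0737]
orientation: [1.0, -0.001, 0.003, -0.001]
wrist_force: [-0.3, 0.0, 2.3]
grip_width: 0.0149
shift tool [-0.0026  0.0001  0.0036]
turn tool [-0.0021 -0.005  -0.001 ]
```

View pics/f.png

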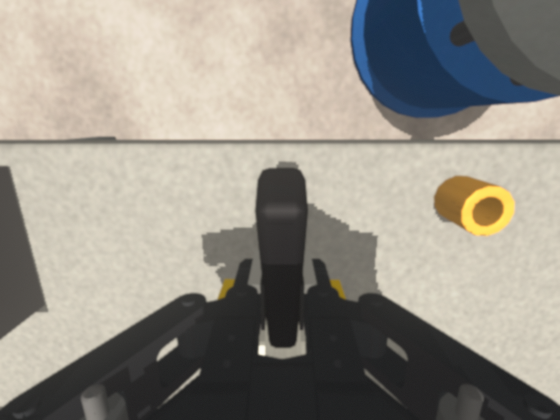

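```bash
python3 -m handwheel '[[0,[-0.010,-0.001,0.0],[0,0,0]],[0,[-0.01,-0.001,0.0],[0,0,0]],[0,[-0.01,0,0.0],[0,0,0]],[0,[-0.01,0,0.0],[0,0,0]],[0,[-0.01,0,0.0],[0,0,0]],[0,[-0.01,0,0.0],[0,0,0]]]'; python3 -c "
from h import *
plan([.545,.2145,.0737],R.from_quat([1,0,0,0]))
a=get_image('side')[:,:,::-1];cv2.imwrite('pics/g.png',cv2.resize(a[210:310,170:310],None,fx=5,fy=5))"
```

```text
time: 5.85
tcp_pos: [0.597, 0.2151, 0.0741]
orientation: [1.0, -0.001, 0.004, -0.002]
wrist_force: [2.9, 0.1, 1.0]
grip_width: 0.0144
shift tool [-0.052   0.0007 -0.0001]
turn tool [-0.0034 -0.0079 -0.0012]
```

View pics/g.png

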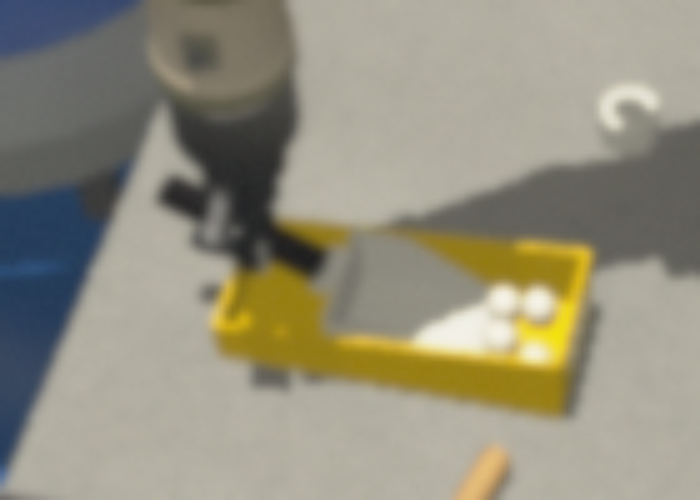

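```bash
python3 -m handwheel '[[0,[-0.010,0,0.0],[0,0,0]],[0,[-0.01,0,0.0],[0,0,0]],[0,[-0.01,0,0.0],[0,0,0]],[0,[-0.01,0,0.0],[0,0,0]],[0,[-0.006,0,0.0],[0,0,0]]]'; python3 -c "
from h import *
plan([.545,.2145,.0737],R.from_quat([1,0,0,0]))
a=get_image('side')[:,:,::-1];cv2.imwrite('pics/g2.png',cv2.resize(a[210:310,170:310],None,fx=5,fy=5))"
```

```text
time: 6.4
tcp_pos: [0.5497, 0.2165, 0.0752]
orientation: [1.0, -0.0, 0.007, -0.003]
wrist_force: [16.1, -0.8, 7.6]
grip_width: 0.0145
shift tool [-0.0047  0.002   0.0014]
turn tool [-0.0068 -0.0147 -0.0002]
```

View pics/g2.png

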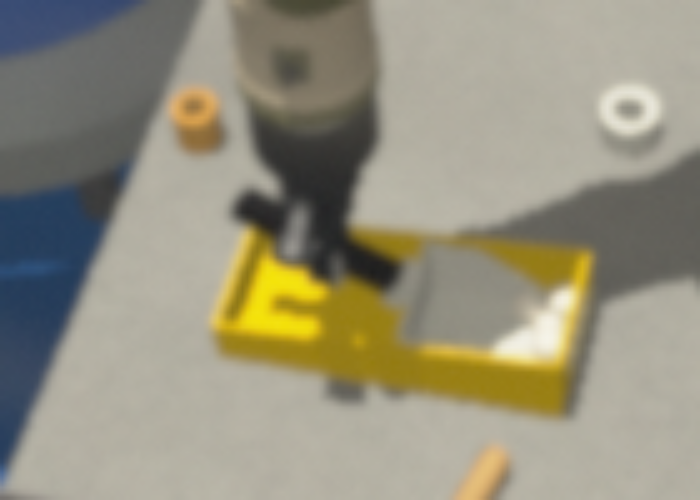

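```bash
python3 -m handwheel '[[0,[-0.006,0,0.0],[0,0,0]],[0,[-0.006,0.001,0.0],[0,0,0]]]'; python3 -c "
from h import *
a=get_image('side')[:,:,::-1];b=get_image('scene')[:,:,::-1]
import numpy as np
A=cv2.resize(a[230:310,210:310],(500,400),interpolation=cv2.INTER_CUBIC);B=cv2.resize(b[150:220,275:362],(500,400),interpolation=cv2.INTER_CUBIC)[:, :300]
cv2.imwrite('pics/g3.png',np.hstack([A,B]))"
```

```text
time: 6.65
tcp_pos: [0.547, 0.2169, 0.0785]
orientation: [1.0, 0.001, 0.017, -0.006]
wrist_force: [17.6, -1.8, 6.5]
grip_width: 0.0144
```

View pics/g3.png

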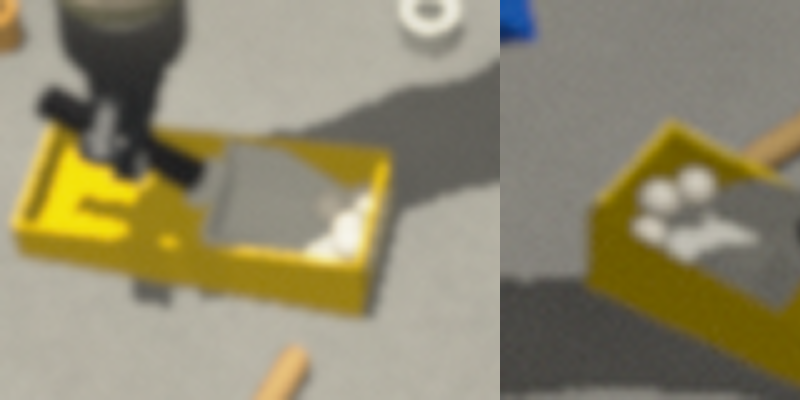

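```bash
python3 -m handwheel '[[0,[0.003,0.001,0.0],[0,-0.06,0]],[0,[0.004,0.001,0.001],[0,-0.06,0]],[0,[0.004,0,0.001],[0,-0.06,0]],[0,[0.004,0,0.001],[0,-0.06,0]],[0,[0.004,0,0.001],[0,-0.06,0]]]'; python3 -c "
from h import *
a=get_image('side')[:,:,::-1];b=get_image('scene')[:,:,::-1]
import numpy as np
A=cv2.resize(a[230:310,210:310],(500,400),interpolation=cv2.INTER_CUBIC);B=cv2.resize(b[150:220,275:362],(500,400),interpolation=cv2.INTER_CUBIC)[:, :300]
cv2.imwrite('pics/g4.png',np.hstack([A,B]))"
```

```text
time: 7.25
tcp_pos: [0.5612, 0.2142, 0.0735]
orientation: [0.99, 0.004, -0.138, -0.005]
wrist_force: [1.3, 1.5, -2.6]
grip_width: 0.0145
```

View pics/g4.png

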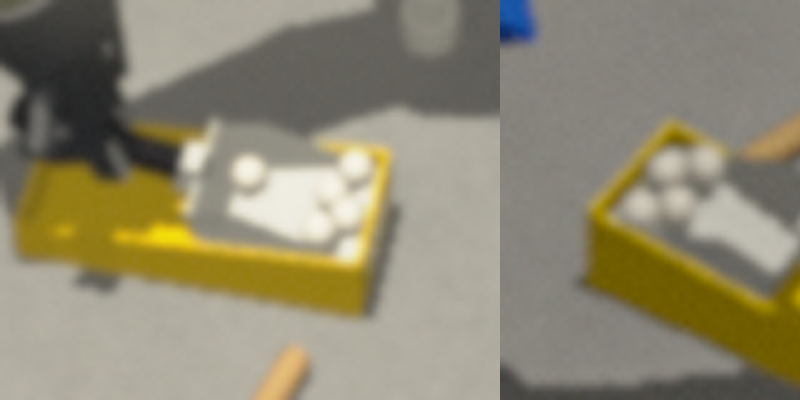

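```bash
python3 -m handwheel '[[0,[0.002,0,0.004],[0,-0.05,0]],[0,[0.002,0,0.004],[0,-0.05,0]],[0,[0.002,0,0.004],[0,-0.05,0]],[0,[0,0,0],[0,0,0]]]'; python3 -c "
from h import *
a=get_image('side')[:,:,::-1];b=get_image('scene')[:,:,::-1]
import numpy as np
A=cv2.resize(a[230:310,210:310],(500,400),interpolation=cv2.INTER_CUBIC);B=cv2.resize(b[150:220,275:362],(500,400),interpolation=cv2.INTER_CUBIC)[:, :300]
cv2.imwrite('pics/g5.png',np.hstack([A,B]))"
```

```text
time: 7.75
tcp_pos: [0.5624, 0.2134, 0.0572]
orientation: [0.978, 0.003, -0.21, -0.003]
wrist_force: [4.6, -0.9, -1.3]
grip_width: 0.0144
```

View pics/g5.png

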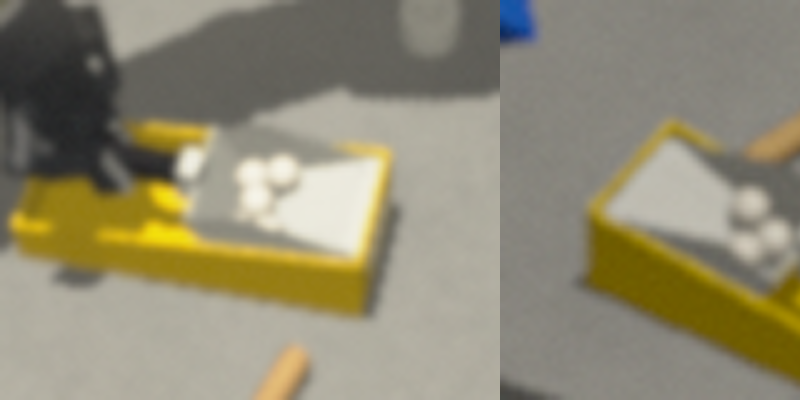

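All the balls have rolled to the back of the pan. I'll lift straight up with the nose still raised.

```bash
python3 -m handwheel '[[0,[0.0,0,-0.006],[0,0,0]],[0,[-0.005,0,-0.015],[0,0,0]],[0,[-0.01,0,-0.025],[0,0,0]],[0,[-0.012,0,-0.027],[0,0,0]],[0,[-0.012,0,-0.027],[0,0,0]],[0,[-0.012,0,-0.027],[0,0,0]],[0,[-0.012,0,-0.027],[0,0,0]],[0,[-0.012,0,-0.027],[0,0,0]],[0,[-0.012,0,-0.027],[0,0,0]],[0,[-0.006,0,-0.012],[0,0,0]]]'; python3 -c "
from h import *
a=get_image('side')[:,:,::-1];b=get_image('scene')[:,:,::-1]
import numpy as np
A=cv2.resize(a[200:300,210:335],(500,400),interpolation=cv2.INTER_CUBIC);B=cv2.resize(b[100:220,275:365],(300,400),interpolation=cv2.INTER_CUBIC)[:, :300]
cv2.imwrite('pics/g6.png',np.hstack([A,B]))"
```

```text
time: 8.85
tcp_pos: [0.5558, 0.2147, 0.3185]
orientation: [0.978, 0.009, -0.209, -0.002]
wrist_force: [-0.1, 0.4, -1.7]
grip_width: 0.0147
```

View pics/g6.png

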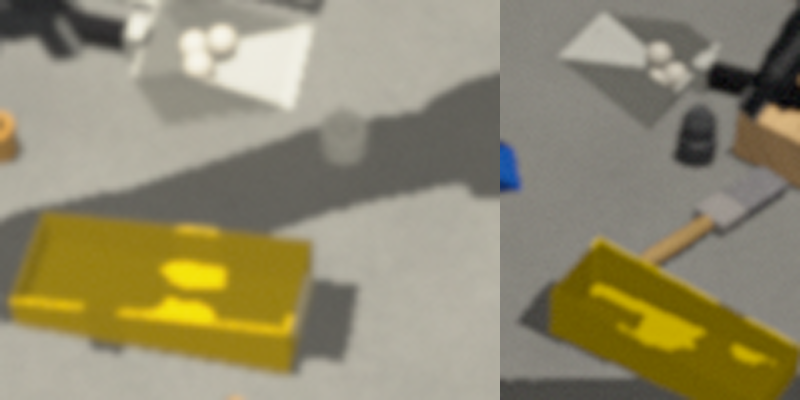

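```bash
python3 -m handwheel '[[0,[0.005,0.01,-0.002],[0,0,0]],[0,[0.01,0.02,-0.005],[0,0,0]],[0,[0.014,0.028,-0.006],[0,0,0]],[0,[0.014,0.028,-0.006],[0,0,0]],[0,[0.014,0.028,-0.006],[0,0,0]],[0,[0.014,0.028,-0.006],[0,0,0]],[0,[0.014,0.028,-0.006],[0,0,0]],[0,[0.014,0.028,-0.006],[0,0,0]],[0,[0.014,0.028,-0.006],[0,0,0]],[0,[0.014,0.028,-0.006],[0,0,0]]]'; python3 -c "
from h import *
plan([.775,-.18,.32],R.from_quat([.978,0,-.209,0]))"
```

```text
time: 9.95
tcp_pos: [0.702, -0.0625, 0.2963]
orientation: [0.975, 0.007, -0.221, 0.002]
wrist_force: [0.7, -0.2, -2.3]
grip_width: 0.0146
shift tool [ 0.0541  0.1186 -0.052 ]
turn tool [0.007  0.0237 0.0134]
```

```bash
python3 -m handwheel '[[0,[0.012,0.028,-0.013],[0,0,0]],[0,[0.012,0.028,-0.013],[0,0,0]],[0,[0.012,0.026,-0.012],[0,0,0]],[0,[0.01,0.02,-0.01],[0,0.01,0.005]],[0,[0.005,0.008,-0.004],[0,0.01,0]],[0,[0,0,0],[0,0,0]],[0,[0,0,0],[0,0,0]]]'; python3 -c "
from h import *
import pickle
plan([.775,-.18,.32],R.from_quat([.978,0,-.209,0]))
pickle.dump(calibration('wrist'),open('w.pkl','wb'))
for n in ('wrist','scene','side'): cv2.imwrite('pics/i_%s.png'%n,get_image(n)[:,:,::-1])
a=cv2.imread('pics/i_scene.png')[180:370,210:400];b=cv2.imread('pics/i_side.png')[70:220,160:310]
cv2.imwrite('pics/i2.png',np.hstack([cv2.resize(a,(400,400)),cv2.resize(b,(400,400))]))
"
```

```text
time: 10.65
tcp_pos: [0.7703, -0.1982, 0.3039]
orientation: [0.975, -0.004, -0.222, 0.004]
wrist_force: [-0.9, 0.3, -1.7]
grip_width: 0.0145
shift tool [-0.0029 -0.0181 -0.0167]
turn tool [ 0.0058  0.0275 -0.0092]
```

View pics/i_wrist.png

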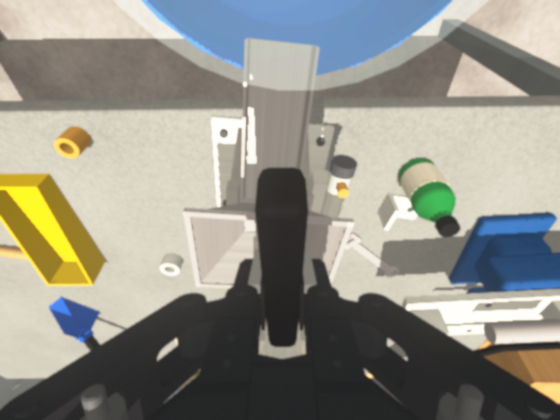

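View pics/i2.png

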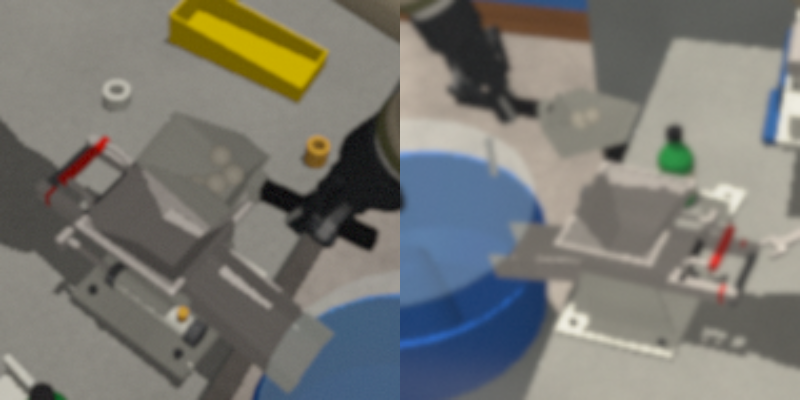

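The hopper's far rim corners are at px (186,210) and (352,222), with the near-left corner at (196,287). The balls are still in the pan.

Run:
```python
from h import *
import pickle
c=pickle.load(open('w.pkl','rb'))
for p in [(185,209),(353,221),(196,287),(331,284)]: print(onz(c,p,.172).round(4))
plan([.775,-.18,.32],R.from_quat([.978,0,-.209,0]))
```

```text
[ 0.695  -0.1026  0.172 ]
[ 0.6758 -0.2718  0.172 ]
[ 0.5564 -0.0855  0.172 ]
[ 0.56   -0.2614  0.172 ]
shift tool [-0.0026 -0.0167 -0.0155]
turn tool [ 0.0064  0.0262 -0.0077]
```

```bash
python3 -m handwheel '[[0,[0.002,-0.006,-0.003],[0,0.08,-0.003]],[0,[0.002,-0.006,-0.003],[0,0.08,-0.003]],[0,[0.002,-0.005,-0.003],[0,0.08,0]],[0,[0.002,0,-0.002],[0,0.08,0]],[0,[0,0,0],[0,0,0]]]'; python3 -c "
from h import *
p,r=tool();print(p,r.apply([0,0,1]),'nose',p+r.apply([-.144,0,.073]))
plan([.782,-.18,.275],R.from_quat([1,0,0,0]))"
```

```text
time: 11.3
tcp_pos: [0.7811, -0.1708, 0.3139]
orientation: [0.998, 0.005, -0.059, 0.002]
wrist_force: [0.2, 0.5, -0.9]
grip_width: 0.0144
[ 0.78110273 -0.17083823  0.3138712 ] [-0.11710123 -0.00551836 -0.99310465] nose [ 0.62955379 -0.17273838  0.25824469]
shift tool [0.0053 0.009  0.0385]
turn tool [0.0049 0.1174 0.0107]
```

```bash
python3 -m handwheel '[[0,[0.002,0.004,0.015],[0,0.02,0]],[0,[0.002,0.003,0.015],[0,0.02,0]],[0,[0,0,0.008],[0,0,0]],[0,[0,0,0],[0,0,0]]]'; python3 -c "
from h import *
p,r=tool();print(p,r.apply([0,0,1]),'nose',p+r.apply([-.144,0,.073]))
plan([.782,-.18,.275],R.from_quat([1,0,0,0]))"
```

```text
time: 11.7
tcp_pos: [0.7803, -0.174, 0.2769]
orientation: [0.999, 0.008, -0.041, 0.002]
wrist_force: [0.1, -0.0, -1.4]
grip_width: 0.0147
[ 0.78026758 -0.17400724  0.2769188 ] [-0.0828796  -0.00508766 -0.99654658] nose [ 0.6307312  -0.17662418  0.21611565]
shift tool [0.0018 0.006  0.0018]
turn tool [0.0044 0.083  0.0158]
```

```bash
python3 -m handwheel '[[0,[-0.003,0.002,-0.006],[0,0.05,0.005]],[0,[-0.003,0.002,-0.006],[0,0.05,0]],[0,[-0.003,0.001,-0.007],[0,0.05,0]],[0,[-0.003,0,-0.007],[0,0.05,0]],[0,[-0.003,0,-0.007],[0,0.05,0]],[0,[-0.003,0,-0.007],[0,0.05,0]],[0,[0,0,0],[0,0,0]]]'; python3 -c "
from h import *
p,r=tool();print(p,r.apply([0,0,1]),'nose',p+r.apply([-.144,0,.073]))
for n in ('scene','side'): cv2.imwrite('pics/j_%s.png'%n,get_image(n)[:,:,::-1])
a=cv2.imread('pics/j_scene.png')[180:370,210:400];b=cv2.imread('pics/j_side.png')[70:220,160:310]
cv2.imwrite('pics/j2.png',np.hstack([cv2.resize(a,(400,400)),cv2.resize(b,(400,400))]))
"
```

```text
time: 12.4
tcp_pos: [0.7617, -0.1743, 0.3175]
orientation: [0.994, 0.008, 0.108, 0.0]
wrist_force: [0.2, -0.3, -1.6]
grip_width: 0.0147
[ 0.76165396 -0.17428204  0.31747462] [ 0.2142026   0.00171045 -0.97678776] nose [ 0.63665259 -0.17650046  0.21532406]
```

View pics/j2.png

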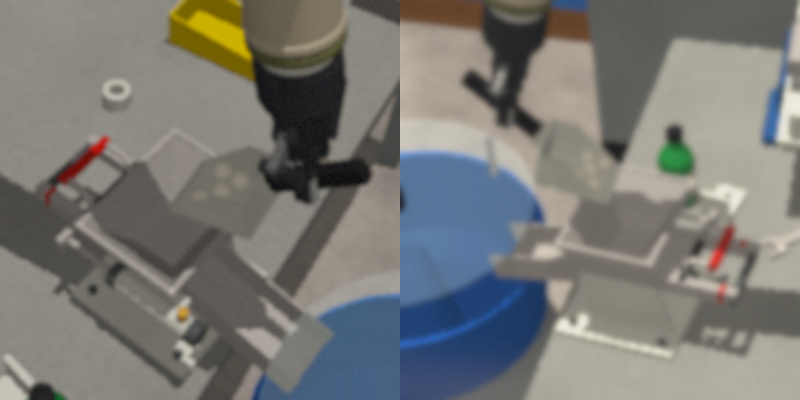

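```bash
python3 -m handwheel '[[0,[0.002,0,0.008],[0,0,0]],[0,[0,0,0],[0,0,0]],[0,[0,0,0],[0,0,0]]]'; python3 -c "
from h import *
p,r=tool();print(p,r.apply([0,0,1]),'nose',p+r.apply([-.144,0,.073]))
for n in ('scene','side'): cv2.imwrite('pics/k_%s.png'%n,get_image(n)[:,:,::-1])
a=cv2.imread('pics/k_scene.png')[180:370,210:400];b=cv2.imread('pics/k_side.png')[70:220,160:310]
cv2.imwrite('pics/k2.png',np.hstack([cv2.resize(a,(400,400)),cv2.resize(b,(400,400))]))
"
```

```text
time: 12.8
tcp_pos: [0.7679, -0.173, 0.3069]
orientation: [0.994, 0.009, 0.105, -0.001]
wrist_force: [-0.1, -0.2, -1.4]
grip_width: 0.0145
[ 0.76792898 -0.17297946  0.30688089] [ 0.20861964  0.00359433 -0.97799025] nose [ 0.64234985 -0.17521941  0.20544192]
```

View pics/k2.png

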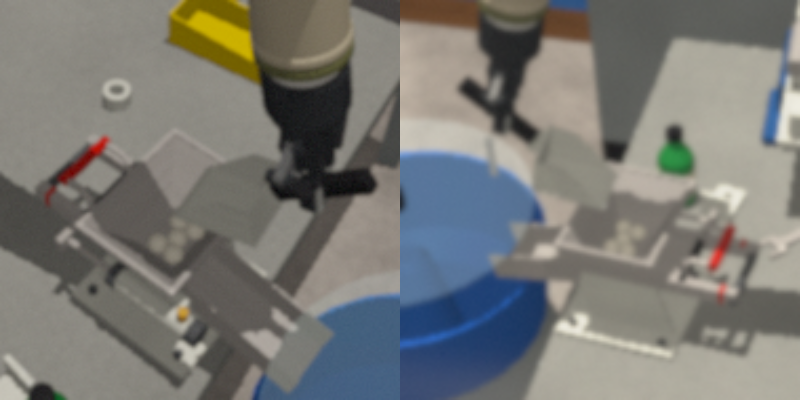

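All five balls are in the hopper and the scoop is empty. Now the scoop goes back to the bin.

```bash
python3 -m handwheel '[[0,[0,0,-0.04],[0,0,0]],[0,[0,0,-0.03],[0,-0.1,0]],[0,[-0.01,-0.03,0],[0,-0.1,0]],[0,[-0.01,-0.045,0],[0,0,-0.01]],[0,[-0.01,-0.045,0],[0,0,0]],[0,[-0.01,-0.045,0],[0,0,0]],[0,[-0.01,-0.045,0],[0,0,0]],[0,[-0.01,-0.045,0],[0,0,0]],[0,[-0.01,-0.045,0],[0,0,0]],[0,[-0.01,-0.045,0],[0,0,0]]]'; python3 -c "
from h import *
plan([.655,.2145,.14],R.from_quat([1,0,0,0]))"
```

```text
time: 13.9
tcp_pos: [0.6648, 0.1709, 0.3742]
orientation: [1.0, 0.006, 0.0, 0.002]
wrist_force: [0.2, -0.1, -1.1]
grip_width: 0.0146
shift tool [-0.0093 -0.0446  0.234 ]
turn tool [ 0.0036 -0.0001  0.0121]
```

```bash
python3 -m handwheel '[[0,[-0.005,-0.025,0.01],[0,0,0.012]],[0,[-0.004,-0.018,0.04],[0,0,0]],[0,[0,0,0.045],[0,0,0]],[0,[0,0,0.045],[0,0,0]],[0,[0,0,0.04],[0,0,0]],[0,[0,0,0.03],[0,0,0]],[0,[0,0,0],[0,0,0]]]'; python3 -c "
from h import *
plan([.655,.2145,.14],R.from_quat([1,0,0,0]))
for n in ('scene','side'): cv2.imwrite('pics/l_%s.png'%n,get_image(n)[:,:,::-1])
a=cv2.imread('pics/l_scene.png')[130:250,270:390];b=cv2.imread('pics/l_side.png')[180:300,170:310]
cv2.imwrite('pics/l2.png',np.hstack([cv2.resize(a,(400,400)),cv2.resize(b,(400,343))[:,:]] if 0 else [cv2.resize(a,(400,400)),cv2.resize(b,(400,400))]))
"
```

```text
time: 14.6
tcp_pos: [0.6534, 0.2305, 0.1615]
orientation: [1.0, 0.008, 0.003, -0.003]
wrist_force: [-0.3, -0.2, -1.4]
grip_width: 0.0148
shift tool [0.0012 0.0161 0.0214]
turn tool [-0.005  -0.0068  0.0151]
```

View pics/l2.png

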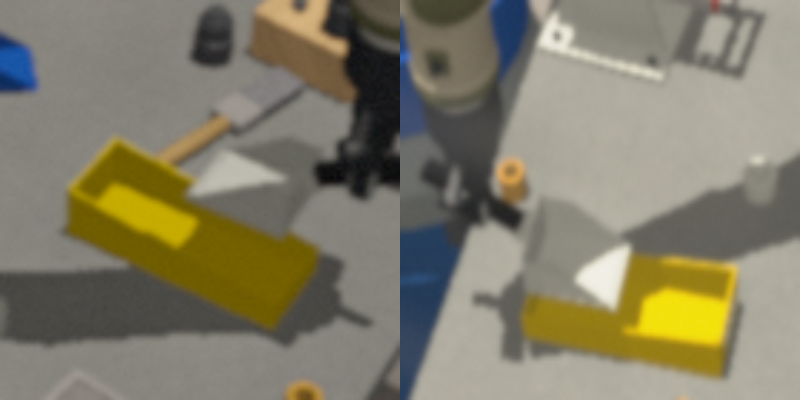

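```bash
python3 -m handwheel '[[0,[0.001,0.016,0],[-0.005,-0.006,0.015]],[0,[0,0,0.015],[0,0,0]],[0,[0,0,0.008],[0,0,0]],[0,[0,0,0],[0,0,0]]]'; python3 -c "
from h import *
plan([.655,.2145,.074],R.from_quat([1,0,0,0]))"
```

```text
time: 15.1
tcp_pos: [0.6607, 0.2143, 0.148]
orientation: [1.0, -0.002, 0.008, -0.002]
wrist_force: [-0.5, -0.2, -1.0]
grip_width: 0.0147
shift tool [-0.0069  0.0001  0.0739]
turn tool [-0.0048 -0.0155 -0.004 ]
```

```bash
python3 -m handwheel '[[0,[-0.005,0,0.015],[-0.004,-0.012,-0.004]],[0,[-0.001,0,0.015],[0,-0.004,0]],[0,[0,0,0.008],[0,0,0]],[0,[0,0,0],[0,0,0]]]'; python3 -c "
from h import *
plan([.655,.2145,.074],R.from_quat([1,0,0,0]))"
```

```text
time: 15.5
tcp_pos: [0.6542, 0.2149, 0.1066]
orientation: [1.0, 0.001, -0.001, -0.0]
wrist_force: [0.2, 0.2, -0.5]
grip_width: 0.0143
shift tool [0.0009 0.0004 0.0326]
turn tool [-0.0009  0.002   0.0011]
```

```bash
python3 -m handwheel '[[0,[0,0,0.012],[0,0,0]],[0,[0,0,0.01],[0,0,0]],[0,[0,0,0.006],[0,0,0]],[0,[0,0,0],[0,0,0]]]'; python3 -c "
from h import *
plan([.655,.2145,.074],R.from_quat([1,0,0,0]))
for n in ('scene','side'): cv2.imwrite('pics/m_%s.png'%n,get_image(n)[:,:,::-1])
a=cv2.imread('pics/m_scene.png')[130:250,270:390];b=cv2.imread('pics/m_side.png')[180:300,170:310]
cv2.imwrite('pics/m2.png',np.hstack([cv2.resize(a,(400,400)),cv2.resize(b,(400,400))]))
"
```

```text
time: 15.9
tcp_pos: [0.654, 0.2154, 0.0755]
orientation: [1.0, 0.001, -0.001, -0.0]
wrist_force: [-0.1, 0.1, -1.9]
grip_width: 0.0148
shift tool [0.001  0.0009 0.0015]
turn tool [-0.0009  0.0027  0.0016]
```

View pics/m2.png

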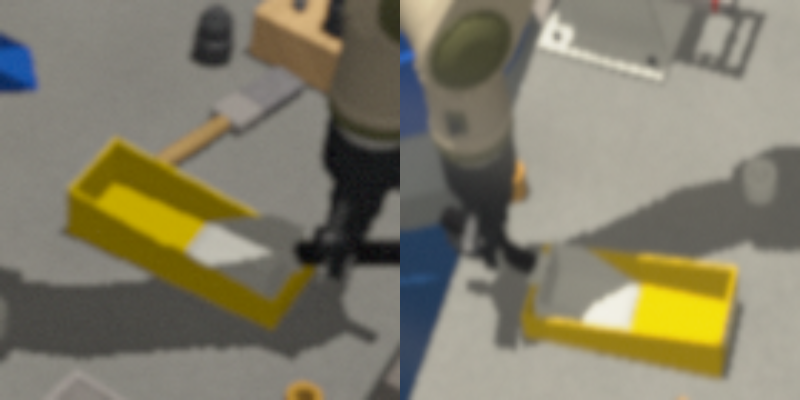

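The scoop is inside the bin, just above the floor.

```bash
python3 -m handwheel '[[0,[0,0,0.004],[0,0,0]],[0,[0,0,0.002],[0,0,0]]]'; python3 -m handwheel '[[20,[0,0,0],[0,0,0]],[60,[0,0,0],[0,0,0]],[100,[0,0,0],[0,0,0]],[100,[0,0,0],[0,0,0]],[100,[0,0,-0.02],[0,0,0]],[100,[0,0,-0.045],[0,0,0]],[100,[0,0,-0.05],[0,0,0]],[100,[0,0,-0.05],[0,0,0]],[100,[0,0,-0.05],[0,0,0]],[100,[0,0,-0.05],[0,0,0]]]' 60; python3 -c "
from h import *
for n in ('scene','side','wrist'): cv2.imwrite('pics/n_%s.png'%n,get_image(n)[:,:,::-1])
a=cv2.imread('pics/n_scene.png')[130:250,270:390];b=cv2.imread('pics/n_side.png')[180:300,170:310]
cv2.imwrite('pics/n2.png',np.hstack([cv2.resize(a,(400,400)),cv2.resize(b,(400,400))]))
"
```

```text
time: 16.2
tcp_pos: [0.6561, 0.216, 0.0728]
orientation: [1.0, 0.001, 0.001, -0.001]
wrist_force: [-2.4, -1.7, 16.8]
grip_width: 0.0143
time: 17.2
tcp_pos: [0.6528, 0.2142, 0.3363]
orientation: [1.0, 0.001, -0.005, 0.001]
wrist_force: [1.4, 0.8, -0.1]
grip_width: 0.0852
```

View pics/n2.png

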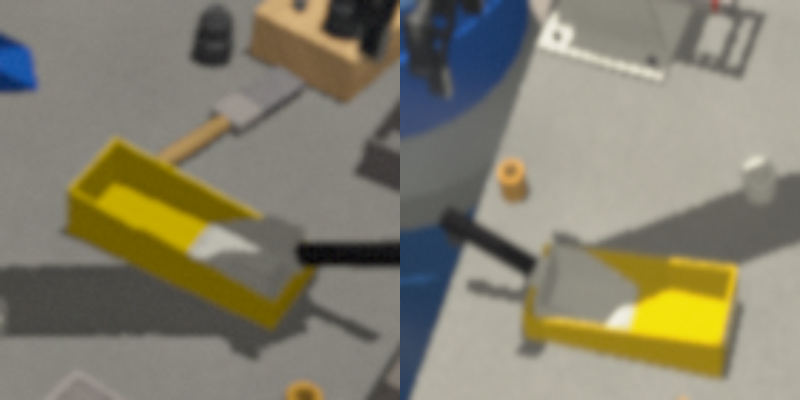

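View pics/n_wrist.png

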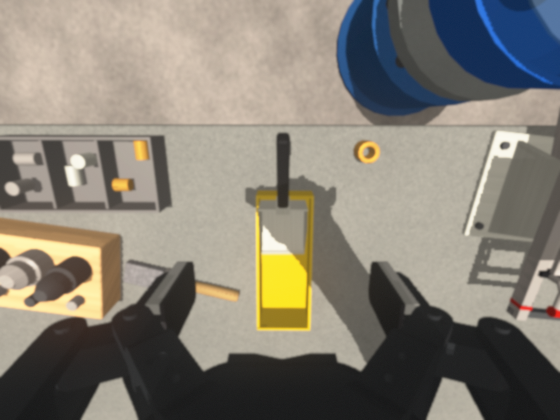

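The scoop lies flat in the bin, released (px 262–303, 205–250), and the bin is otherwise empty. Next is the gate.

```bash
python3 -c "
from h import *
print(bot.get_obs()['joint_pos'].round(2))"; python3 -m handwheel '[[100,[-0.018,0.045,0],[0,0,0]],[100,[-0.018,0.045,0],[0,0,0]],[100,[-0.018,0.045,0],[0,0,0]],[100,[-0.018,0.045,0],[0,0,0]],[100,[-0.018,0.045,0],[0,0,0]],[100,[-0.018,0.045,0],[0,0,0]],[100,[-0.018,0.045,0],[0,0,0]],[100,[-0.018,0.045,0],[0,0,0]],[100,[-0.018,0.02,0],[0,0,0]]]';python3 -c "
from h import *
print(bot.get_obs()['joint_pos'].round(2))
plan([.49,-.17,.34])"
```

```text
[-0.12  0.51 -0.44  1.56  0.23  1.13 -2.18]
time: 18.25
tcp_pos: [0.4853, -0.1726, 0.3271]
orientation: [1.0, 0.005, -0.009, -0.002]
wrist_force: [1.2, -0.2, 0.9]
grip_width: 0.0852
[ 0.55  0.28 -0.4   1.95  0.13  0.96 -1.48]
shift tool [ 0.0045 -0.0027 -0.013 ]
```

```bash
python3 -m handwheel '[[100,[0,0,-0.005],[0,0,-0.147]],[100,[0,0,-0.005],[0,0,-0.147]],[100,[0,0,-0.003],[0,0,-0.147]],[100,[0,0,0],[0,0,-0.147]],[100,[0,0,0],[0,0,-0.147]],[100,[0,0,0],[0,0,-0.147]],[100,[0,0,0],[0,0,-0.147]],[100,[0,0,0],[0,0,-0.147]],[100,[0,0,0],[0,0,-0.147]],[100,[0,0,0],[0,0,-0.147]]]';python3 -m handwheel '[[100,[0,0,0],[0,0,0]]]';python3 -c "
from h import *
import pickle
p,r=tool();print(p,r.as_matrix().round(3),bot.get_obs()['joint_pos'].round(2))
pickle.dump(calibration('wrist'),open('o.pkl','wb'))
cv2.imwrite('pics/o.png',get_image('wrist')[:,:,::-1])"
```

```text
time: 19.25
tcp_pos: [0.4748, -0.1784, 0.3285]
orientation: [0.73, 0.683, -0.011, -0.016]
wrist_force: [-0.0, -0.3, 0.6]
grip_width: 0.085
time: 19.35
tcp_pos: [0.4741, -0.1785, 0.3273]
orientation: [0.729, 0.684, -0.011, -0.017]
wrist_force: [0.3, -0.4, -0.6]
grip_width: 0.0857
[ 0.47412173 -0.17850707  0.32727277] [[ 0.064  0.997 -0.04 ]
 [ 0.998 -0.063  0.01 ]
 [ 0.008 -0.04  -0.999]] [ 0.8   0.33 -0.73  1.94  0.25  1.01 -0.1 ]
```

View pics/o.png

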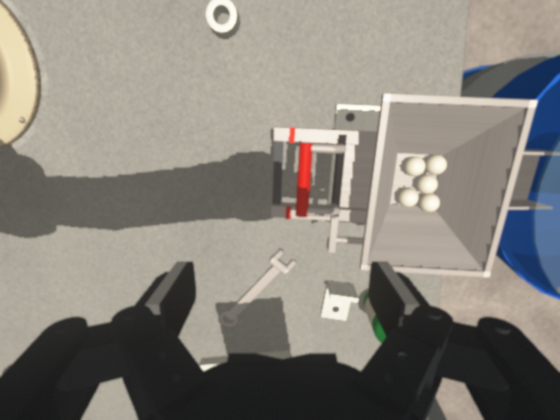

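All five balls lie in the hopper throat around px (420,182). The handle runs from (305,143) to (302,216), and the red marks are at (292,135) and (289,212).

Run:
```python
from h import *
import pickle
c=pickle.load(open('o.pkl','rb'))
a=cv2.imread('pics/o.png')
cv2.imwrite('pics/o1.png',cv2.resize(a[110:235,255:375],None,fx=4.6,fy=4.6,interpolation=cv2.INTER_CUBIC))
m=((a[:,:,2]>120)&(a[:,:,1]<60)).astype(np.uint8)
n,l,s,ce=cv2.connectedComponentsWithStats(m)
for i in range(1,n): print(s[i],ce[i])
i=1+np.argmax(s[1:,4]);ys,xs=np.where(l==i)
for y in range(ys.min(),ys.max()+1,8):
    q=xs[ys==y]; print(y,q.min(),q.max(),onz(c,((q.min()+q.max())/2,y),.148).round(4))
print('end',onz(c,(xs[ys==ys.max()].mean(),ys.max()),.145),onz(c,(xs[ys==ys.min()].mean(),ys.min()),.145))
```

```text
[297 144  14  72 657] [303.15372907 182.3348554 ]
[287 207   3  10  23] [287.69565217 211.04347826]
144 300 303 [ 0.4906 -0.1282  0.148 ]
152 301 309 [ 0.4938 -0.1364  0.148 ]
160 300 309 [ 0.4929 -0.1445  0.148 ]
168 300 309 [ 0.4926 -0.1528  0.148 ]
176 298 309 [ 0.4912 -0.1612  0.148 ]
184 298 308 [ 0.4903 -0.1697  0.148 ]
192 298 308 [ 0.4899 -0.1783  0.148 ]
200 298 307 [ 0.489  -0.1871  0.148 ]
208 297 306 [ 0.4876 -0.196   0.148 ]
end [ 0.48831906 -0.2050125   0.145     ] [ 0.49062547 -0.12839903  0.145     ]
```

View pics/o1.png

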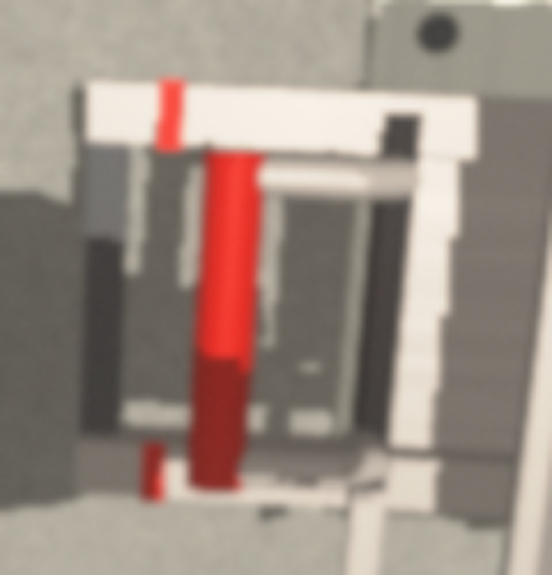

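```bash
python3 -c "
from h import *
Rm=R.from_matrix(np.array([[.1028,.9947,0],[.9947,-.1028,0],[0,0,-1]]))
plan([.4905,-.167,.2],Rm)"
```

```text
shift tool [0.0117 0.0208 0.1266]
turn tool [-0.0407 -0.0066  0.0345]
```

```bash
cat >> h.py <<'E'
RG=R.from_matrix(np.array([[.1028,.9947,0],[.9947,-.1028,0],[0,0,-1]]))
E
python3 -m handwheel '[[40,[0.012,0.015,0],[-0.04,-0.006,0.035]],[40,[0,0.006,0.04],[0,0,0]],[40,[0,0,0.04],[0,0,0]],[40,[0,0,0.03],[0,0,0]],[40,[0,0,0],[0,0,0]]]' 60;python3 -c "
from h import *
plan([.4905,-.167,.14],RG)"
```

```text
time: 19.9
tcp_pos: [0.4964, -0.1683, 0.2125]
orientation: [0.751, 0.66, 0.001, 0.0]
wrist_force: [0.1, -0.4, 0.5]
grip_width: 0.0339
shift tool [ 0.0005 -0.0061  0.0725]
turn tool [ 0.0015 -0.0004 -0.0268]
```

```bash
python3 -m handwheel '[[40,[0,-0.006,0.015],[0,0,-0.027]],[40,[0,0,0.015],[0,0,0]],[40,[0,0,0],[0,0,0]]]';python3 -c "
from h import *
import pickle
plan([.4905,-.167,.14],RG)
pickle.dump(calibration('wrist'),open('p.pkl','wb'))
cv2.imwrite('pics/p.png',get_image('wrist')[:,:,::-1])"
```

```text
time: 20.2
tcp_pos: [0.4911, -0.1673, 0.1837]
orientation: [0.745, 0.667, 0.001, 0.001]
wrist_force: [0.4, 0.1, 0.3]
grip_width: 0.0344
shift tool [ 0.0002 -0.0007  0.0437]
turn tool [ 0.0016  0.     -0.0071]
```

View pics/p.png

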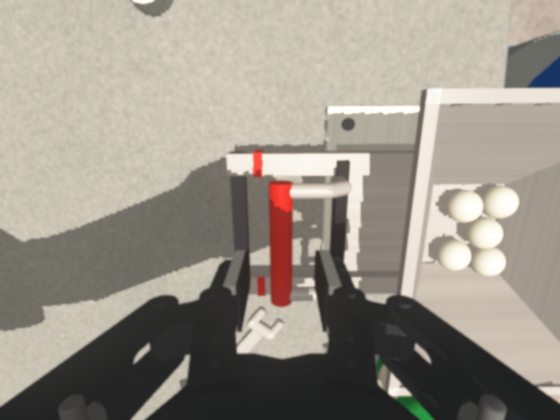

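The handle (px 281) is centred between the jaws (px 282). Descending.

```bash
python3 -m handwheel '[[40,[0,-0.0,0.015],[0,0,-0.006]],[40,[0,0,0.015],[0,0,0]],[40,[0,0,0.008],[0,0,0]],[40,[0,0,0],[0,0,0]]]';python3 -c "
from h import *
plan([.4905,-.167,.14],RG)"
```

```text
time: 20.65
tcp_pos: [0.494, -0.1683, 0.1482]
orientation: [0.744, 0.668, 0.002, 0.004]
wrist_force: [-0.2, 0.1, -0.5]
grip_width: 0.0341
shift tool [ 0.0009 -0.0037  0.0082]
turn tool [ 0.0087  0.0023 -0.0047]
```

```bash
python3 -m handwheel '[[40,[0,-0.004,0.007],[0.008,0,-0.004]],[40,[0,0,0],[0,0,0]],[0,[0,0,0],[0,0,0]],[0,[0,0,0],[0,0,0]],[0,[0,0,0],[0,0,0]],[0,[0,0,0],[0,0,0]]]' 70;python3 -c "
from h import *
import pickle
plan([.4905,-.167,.14],RG)
pickle.dump(calibration('wrist'),open('q.pkl','wb'))
cv2.imwrite('pics/q.png',get_image('wrist')[:,:,::-1])"
```

```text
time: 21.25
tcp_pos: [0.4904, -0.1679, 0.1418]
orientation: [0.743, 0.669, -0.0, 0.001]
wrist_force: [0.0, 1.3, -3.7]
grip_width: 0.0119
shift tool [ 0.0009 -0.      0.0018]
turn tool [ 0.0016  0.0025 -0.0009]
```

View pics/q.png

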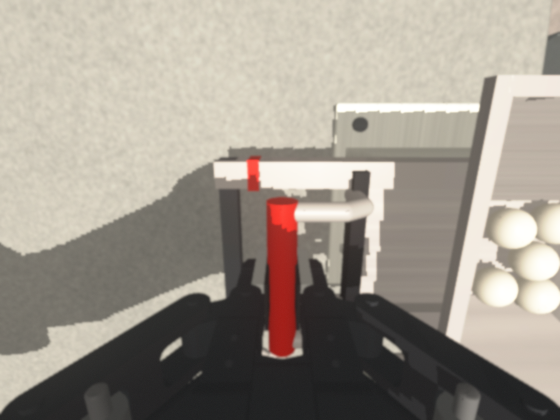

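```bash
python3 -m handwheel '[[0,[0,-0.01,0],[0,0,0]],[0,[0,-0.012,0],[0,0,0]],[0,[0,-0.012,0],[0,0,0]],[0,[0,-0.01,0],[0,0,0]],[0,[0,-0.004,0],[0,0,0]]]' 90;python3 -c "
from h import *
p,r=tool();d=p-np.array([.4904,-.1679,.1418]);print('pulled',-d@np.array([.9947,-.1028,0]),r.inv().apply(d))
plan(np.array([.4904,-.1679,.1418])-.055*np.array([.9947,-.1028,0]),RG)
cv2.imwrite('pics/r.png',get_image('wrist')[:,:,::-1])"
```

```text
time: 21.8
tcp_pos: [0.4532, -0.164, 0.1419]
orientation: [0.743, 0.669, 0.009, 0.008]
wrist_force: [10.4, -2.7, -17.0]
grip_width: 0.0111
pulled 0.03743015069920373 [ 5.55821228e-05 -3.74162872e-02 -1.03421278e-03]
shift tool [-0.0001 -0.0176 -0.0003]
turn tool [ 0.0239 -0.0025 -0.0012]
```

View pics/r.png

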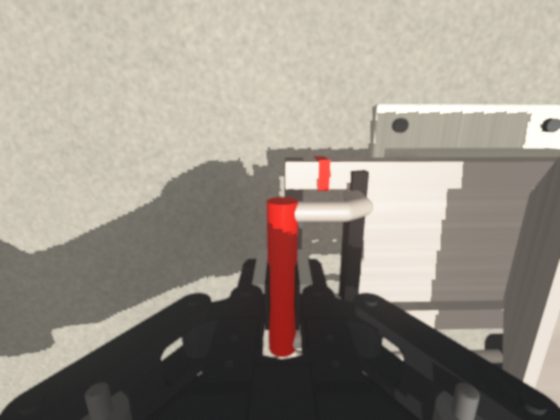

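The gate follows the pull; the index bar at px 359 still has to reach the red line at px 323.

```bash
python3 -m handwheel '[[0,[0,-0.012,0.001],[0.01,0,0]],[0,[0,-0.009,0.001],[0.01,0,0]],[0,[0,-0.003,0],[0,0,0]],[0,[0,0,0],[0,0,0]]]' 90;python3 -c "
from h import *
p,r=tool();d=p-np.array([.4904,-.1679,.1418]);print('pulled',-d@np.array([.9947,-.1028,0]),r.inv().apply(d))
plan(np.array([.4904,-.1679,.1418])-.055*np.array([.9947,-.1028,0]),RG)
cv2.imwrite('pics/s.png',get_image('wrist')[:,:,::-1])"
```

```text
time: 22.25
tcp_pos: [0.4431, -0.1629, 0.142]
orientation: [0.743, 0.669, 0.013, 0.01]
wrist_force: [11.1, -1.8, -22.1]
grip_width: 0.011
pulled 0.0476098622398578 [ 7.66167419e-05 -4.75806964e-02 -1.68363070e-03]
shift tool [-0.0001 -0.0074 -0.    ]
turn tool [ 0.0313 -0.0062 -0.0013]
```

View pics/s.png

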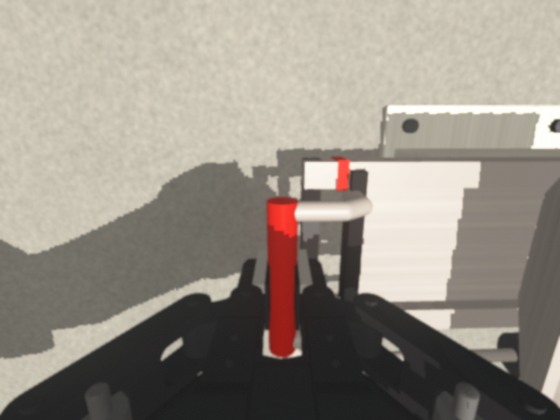

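```bash
python3 -m handwheel '[[0,[0,-0.008,0.002],[0.015,0.003,0]],[0,[0,-0.004,0.002],[0.01,0,0]],[0,[0,-0.002,0.001],[0,0,0]]]' 90;python3 -c "
from h import *
p,r=tool();d=p-np.array([.4904,-.1679,.1418]);print('pulled',-d@np.array([.9947,-.1028,0]),r.inv().apply(d))
plan(np.array([.4904,-.1679,.1418])-.055*np.array([.9947,-.1028,0]),RG)
cv2.imwrite('pics/t.png',get_image('wrist')[:,:,::-1])"
```

```text
time: 22.6
tcp_pos: [0.4455, -0.1631, 0.1419]
orientation: [0.743, 0.669, 0.016, 0.01]
wrist_force: [10.2, -2.5, -14.6]
grip_width: 0.0116
pulled 0.04512127952975788 [ 0.00010868 -0.04508597 -0.00179232]
shift tool [-0.0001 -0.0099 -0.0003]
turn tool [ 0.0374 -0.0102 -0.0009]
```

View pics/t.png

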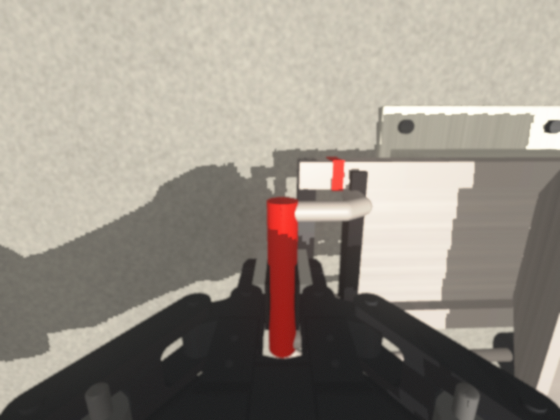

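```bash
python3 -m handwheel '[[0,[0,-0.010,0.001],[0.015,-0.005,0]],[0,[0,-0.009,0.001],[0.01,0,0]],[0,[0,-0.007,0.001],[0.01,0,0]]]' 90;python3 -c "
from h import *
def s():
  p,r=tool();d=p-np.array([.4904,-.1679,.1418]);print('pulled',-d@np.array([.9947,-.1028,0]),r.inv().apply(d))
s()
for n in ('wrist','scene','side'): cv2.imwrite('pics/u_%s.png'%n,get_image(n)[:,:,::-1]);s()"
```

```text
time: 22.95
tcp_pos: [0.4343, -0.1619, 0.1418]
orientation: [0.743, 0.669, 0.013, 0.009]
wrist_force: [12.7, -2.8, -6.0]
grip_width: 0.011
pulled 0.05638210320617096 [ 0.00014183 -0.05635482 -0.00176101]
pulled 0.056687363770760044 [ 0.00014757 -0.05666146 -0.00172092]
pulled 0.05652059778582351 [ 0.00011804 -0.05649366 -0.00175203]
pulled 0.05642186776980657 [ 0.00013774 -0.05639565 -0.001727  ]
```

View pics/u_wrist.png

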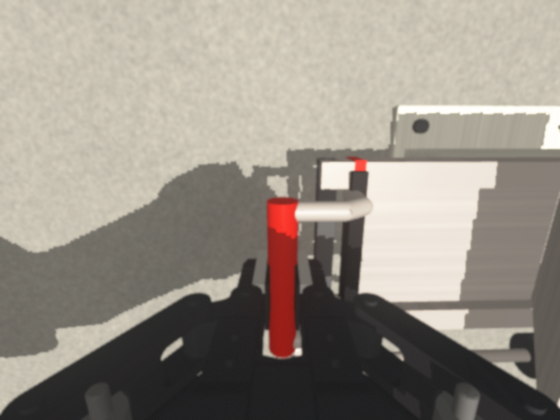

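The index bar (px 359) now stands on the red line (px 360), and the camera calls show the pull steady at about 56 mm. Next I'll check the balls.

```bash
python3 -c "
from h import *
for i in range(3): bot.get_obs(); get_image('side')
for n in ('scene','side','wrist'): cv2.imwrite('pics/v_%s.png'%n,get_image(n)[:,:,::-1])
p,r=tool();d=p-np.array([.4904,-.1679,.1418]);print('pulled',-d@np.array([.9947,-.1028,0]),bot.get_obs()['time'],bot.get_obs()['wrist_force'])
a=cv2.imread('pics/v_scene.png')[170:420,210:560];b=cv2.imread('pics/v_side.png')[70:300,90:340]
cv2.imwrite('pics/v2.png',np.hstack([cv2.resize(a,(420,400)),cv2.resize(b,(380,400))]))"
```

```text
pulled 0.056314042439277484 23.4 [11.93865569 -2.41734704 -3.13477543]
```

View pics/v2.png

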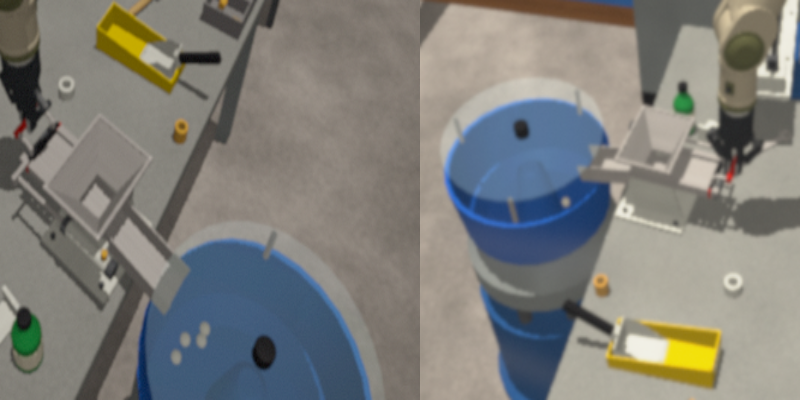

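View pics/v_scene.png

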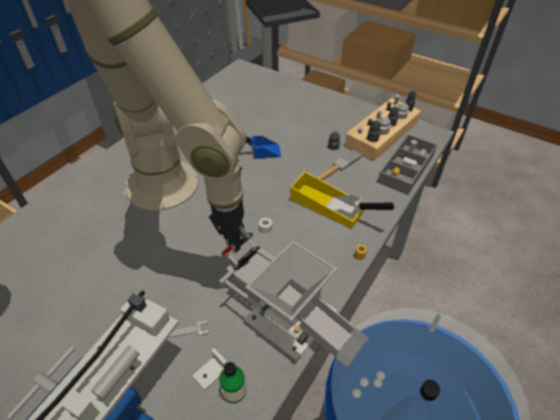

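Four balls show in the bowl. I'll look for the fifth.

```bash
python3 -c "
from h import *
for n in ('scene','side'): cv2.imwrite('pics/w_%s.png'%n,get_image(n)[:,:,::-1])
a=cv2.imread('pics/w_scene.png')
cv2.imwrite('pics/w1.png',cv2.resize(a[240:420,230:450],None,fx=3.3,fy=3.3,interpolation=cv2.INTER_CUBIC))
b=cv2.imread('pics/w_side.png')
cv2.imwrite('pics/w2.png',cv2.resize(b[110:240,100:280],None,fx=4,fy=4,interpolation=cv2.INTER_CUBIC))"
```

```text
(no output)
```

View pics/w1.png

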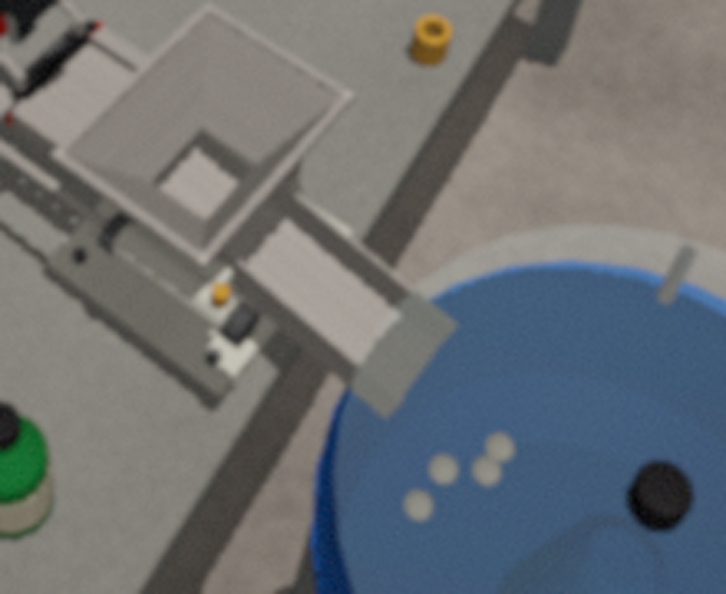

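View pics/w2.png

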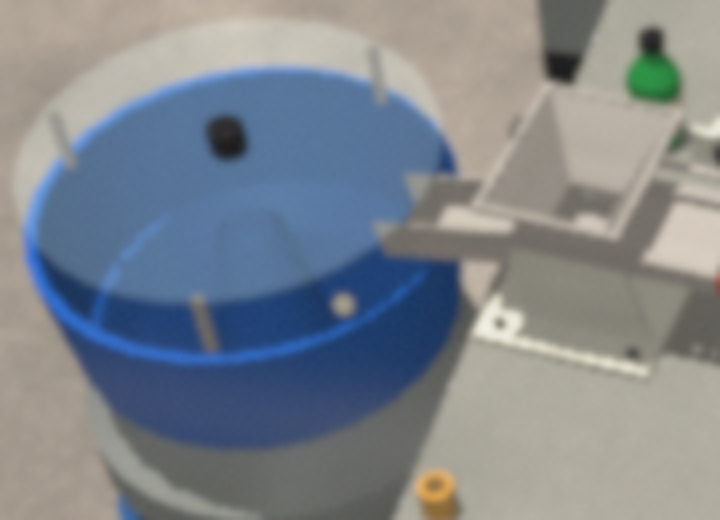

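```bash
python3 -c "
from h import *
s=calibration('scene');d=calibration('side')
pd=(100+343.5/4-.5,110+303.5/4-.5)
for q in [(444,469),(500,447),(487,471),(418,506)]:
    print(q,[np.round(x,4) for x in tri(s,(230+q[0]/3.3,240+q[1]/3.3),d,pd)])
for z in (0,-.05,-.1,-.15,-.2):
    P=onz(d,pd,z);print(z,P.round(3),((proj(s,P)[0]-[230,240])*3.3).round())
    print('   4 balls',[onz(s,(230+q[0]/3.3,240+q[1]/3.3),z)[:2].round(3) for q in [(444,469),(500,447),(487,471),(418,506)]])
"
```

```text
(444, 469) [array([ 0.8654, -0.1934, -0.0711]), np.float64(0.0292)]
(500, 447) [array([ 0.876 , -0.1719, -0.0528]), np.float64(0.0103)]
(487, 471) [array([ 0.8788, -0.1855, -0.067 ]), np.float64(0.0021)]
(418, 506) [array([ 0.8679, -0.2159, -0.0932]), np.float64(0.0464)]
0 [ 0.845 -0.126  0.   ] [492. 343.]
   4 balls [array([ 0.856, -0.231]), array([ 0.882, -0.195]), array([ 0.882, -0.215]), array([ 0.852, -0.264])]
-0.05 [ 0.869 -0.171 -0.05 ] [486. 438.]
   4 balls [array([ 0.853, -0.209]), array([ 0.881, -0.171]), array([ 0.88 , -0.193]), array([ 0.849, -0.243])]
-0.1 [ 0.894 -0.215 -0.1  ] [480. 533.]
   4 balls [array([ 0.851, -0.187]), array([ 0.879, -0.147]), array([ 0.879, -0.17 ]), array([ 0.846, -0.223])]
-0.15 [ 0.918 -0.26  -0.15 ] [474. 627.]
   4 balls [array([ 0.848, -0.165]), array([ 0.878, -0.124]), array([ 0.877, -0.148]), array([ 0.843, -0.203])]
-0.2 [ 0.942 -0.304 -0.2  ] [468. 720.]
   4 balls [array([ 0.845, -0.143]), array([ 0.876, -0.1  ]), array([ 0.876, -0.125]), array([ 0.84 , -0.183])]
```

The side-view ball is one of the four (it triangulates to z ≈ -0.067 m with 2 mm error). I'll let a second pass while holding and look again.

```bash
python3 -c "
from h import *
for i in range(20): get_image('side')
for n in ('scene','side','wrist'): cv2.imwrite('pics/x_%s.png'%n,get_image(n)[:,:,::-1])
p,r=tool();d=p-np.array([.4904,-.1679,.1418]);print('pulled',-d@np.array([.9947,-.1028,0]),bot.get_obs()['time'],bot.get_obs()['wrist_force'])
a=cv2.imread('pics/x_scene.png')[280:420,300:450];b=cv2.imread('pics/x_side.png')[110:240,100:280]
cv2.imwrite('pics/x1.png',np.hstack([cv2.resize(a,(400,400),interpolation=cv2.INTER_CUBIC),cv2.resize(b,(400,400),interpolation=cv2.INTER_CUBIC)]))"
```

```text
pulled 0.056333166904326853 24.65 [11.71966213 -3.80046692 -2.90258705]
```

View pics/x1.png

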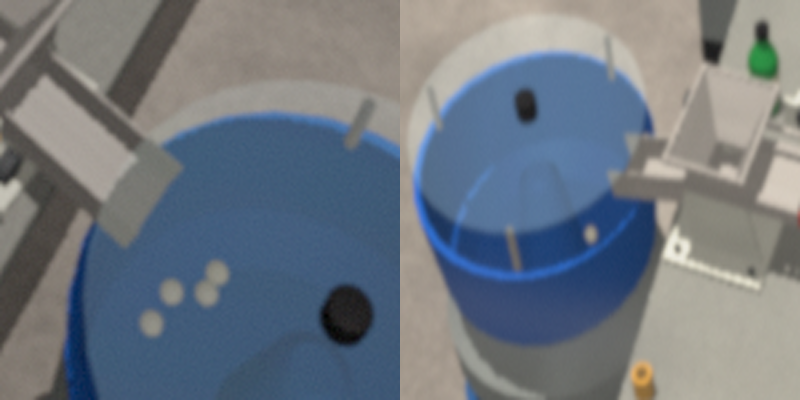

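View pics/x_wrist.png

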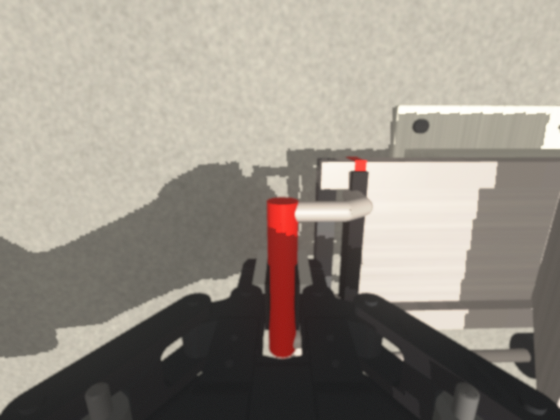

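```bash
python3 -c "
from h import *
s=calibration('scene');d=calibration('side')
L=[]
for n in ('u','v','x'):
    a=cv2.imread('pics/%s_scene.png'%n)[240:420,270:400];b=cv2.imread('pics/%s_side.png'%n)[130:230,150:290]
    L.append(np.vstack([cv2.resize(a,(260,360),interpolation=cv2.INTER_CUBIC),cv2.resize(b,(260,186),interpolation=cv2.INTER_CUBIC)]))
cv2.imwrite('pics/y.png',np.hstack(L))
for x in (.82,.84,.86,.88):
  for y in (-.10,-.13,-.16):
    print(x,y,((proj(s,[x,y,-.07])[0]-[300,280])*[400/150,400/140]).round(),((proj(d,[x,y,-.07])[0]-[100,110])*[400/180,400/130]+[400,0]).round())
"
```

```text
0.82 -0.1 [187. 182.] [605. 289.]
0.82 -0.13 [173. 208.] [611. 272.]
0.82 -0.16 [160. 234.] [616. 254.]
0.84 -0.1 [206. 193.] [594. 287.]
0.84 -0.13 [192. 219.] [600. 269.]
0.84 -0.16 [179. 247.] [605. 252.]
0.86 -0.1 [224. 204.] [583. 284.]
0.86 -0.13 [212. 231.] [589. 267.]
0.86 -0.16 [198. 259.] [595. 250.]
0.88 -0.1 [244. 216.] [572. 282.]
0.88 -0.13 [231. 243.] [578. 265.]
0.88 -0.16 [218. 271.] [584. 248.]
```

View pics/y.png

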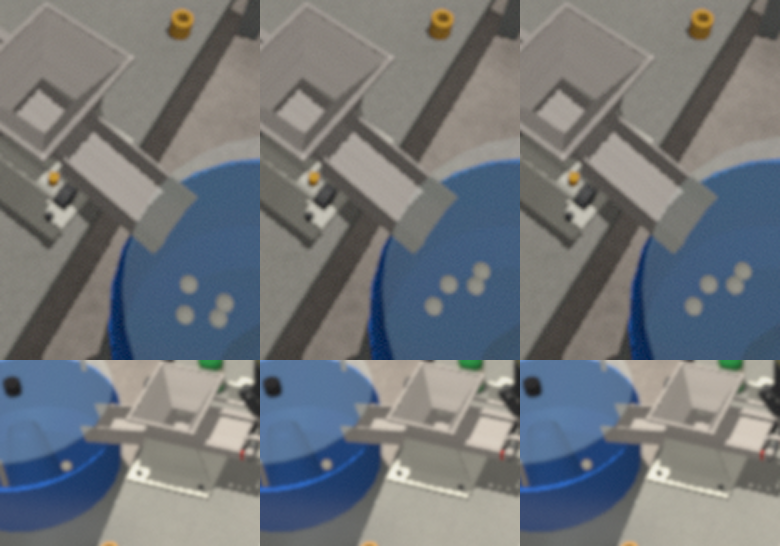

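```bash
python3 -c "
from h import *
a=cv2.imread('pics/x_scene.png')[255:350,265:370];b=cv2.imread('pics/x_side.png')[120:190,190:270]
f=lambda i:cv2.convertScaleAbs(cv2.resize(i,(400,400),interpolation=cv2.INTER_CUBIC),alpha=1.5)
cv2.imwrite('pics/z.png',np.hstack([f(a),f(b)]))"
```

```text
(no output)
```

View pics/z.png

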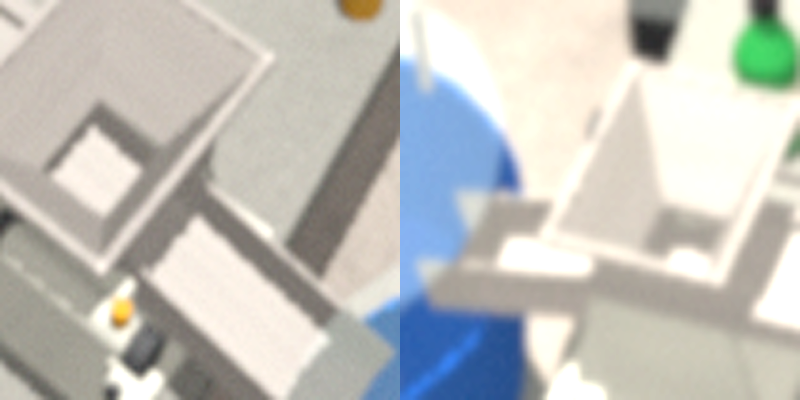

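```bash
python3 -c "
from h import *
a=cv2.imread('pics/x_scene.png')[340:420,325:445]
cv2.imwrite('pics/z2.png',cv2.convertScaleAbs(cv2.resize(a,(780,520),interpolation=cv2.INTER_CUBIC),alpha=1.6))
s=calibration('scene');d=calibration('side')
a0=cv2.imread('pics/a_side.png')
print('knob',tri(s,(430,389),d,(100+227/4,110+135/4)))
"
```

```text
knob (array([ 0.97687005, -0.21726764,  0.10499849]), np.float64(0.006572662576632253))
```

View pics/z2.png

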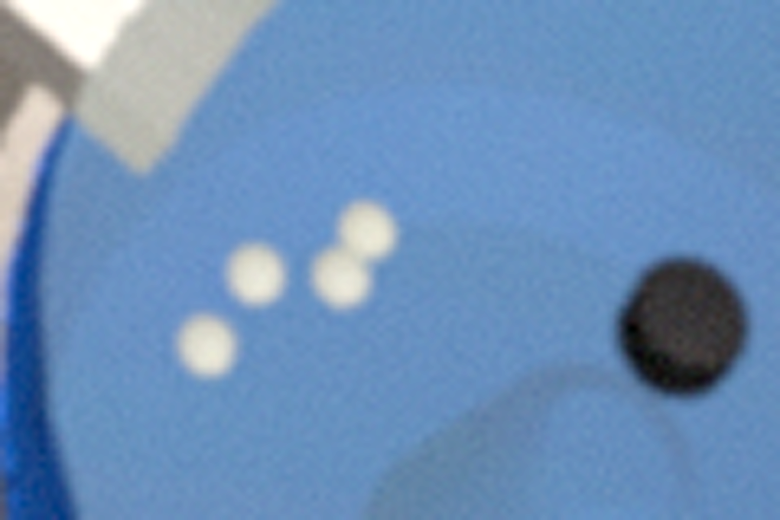

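View pics/x_side.png

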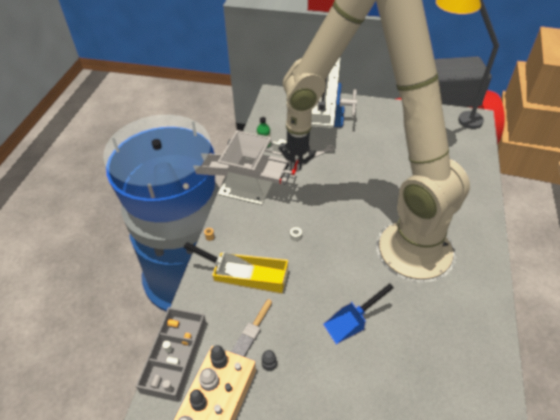

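```bash
python3 -c "
from h import *
s=calibration('scene');d=calibration('side')
print('cam',ray(s,(0,0))[0],ray(d,(0,0))[0])
f=lambda P:((proj(s,P)[0]-[325,340])*6.5).round()
for y in (-.16,-.2,-.24,-.28):
  print(y,[ (x,f([x,y,-.067])) for x in (.80,.82,.84)])
for ang in (150,165,180,195,210):
  t=np.radians(ang);
  print(ang,[f([.977+r*np.cos(t),-.217+r*np.sin(t),z]) for r,z in ((.207,.03),(.207,.0),(.19,-.07),(.16,-.07))])
"
```

```text
cam [ 0.9117352  -0.67568065  1.017345  ] [0.2087735  1.05039765 1.31781753]
-0.16 [(0.8, array([182., 113.])), (0.82, array([228., 140.])), (0.84, array([275., 168.]))]
-0.2 [(0.8, array([135., 197.])), (0.82, array([182., 225.])), (0.84, array([229., 253.]))]
-0.24 [(0.8, array([ 86., 283.])), (0.82, array([134., 313.])), (0.84, array([182., 343.]))]
-0.28 [(0.8, array([ 35., 374.])), (0.82, array([ 83., 405.])), (0.84, array([132., 436.]))]
150 [array([ 263., -101.]), array([252., -62.]), array([252.,  57.]), array([295., 121.])]
165 [array([154., -26.]), array([145.,  11.]), array([157., 124.]), array([215., 179.])]
180 [array([69., 79.]), array([ 61., 115.]), array([ 84., 218.]), array([154., 261.])]
195 [array([ 14., 212.]), array([  7., 246.]), array([ 37., 336.]), array([116., 361.])]
210 [array([ -4., 367.]), array([-11., 399.]), array([ 22., 472.]), array([105., 477.])]
```

```bash
python3 -c "
from h import *
s=calibration('scene');d=calibration('side')
g=lambda P:((proj(d,P)[0]-[100,110])*4).round()
for q in [(255,273),(368,230),(341,278),(207,345)]:
  P=onz(s,(325+q[0]/6.5,340+q[1]/6.5),-.067);print(P.round(3),'side w2 px',g(P))
for P in ([.9,-.3,-.067],[.9,-.34,-.067],[.95,-.36,-.067],[1.0,-.36,-.067],[1.1,-.25,-.067],[1.08,-.15,-.067],[.95,-.08,-.067],[1.,-.08,-.067]): print(P,'scene',proj(s,P)[0].round(),'side w2',g(P))
b=cv2.imread('pics/x_side.png')[110:240,100:225]
cv2.imwrite('pics/z3.png',cv2.convertScaleAbs(cv2.resize(b,None,fx=6,fy=4.6,interpolation=cv2.INTER_CUBIC),alpha=1.5))
"
```

```text
[ 0.852 -0.201 -0.067] side w2 px [372. 294.]
[ 0.88  -0.163 -0.067] side w2 px [331. 318.]
[ 0.88  -0.185 -0.067] side w2 px [340. 302.]
[ 0.848 -0.236 -0.067] side w2 px [386. 270.]
[0.9, -0.3, -0.067] scene [365. 430.] side w2 [358. 220.]
[0.9, -0.34, -0.067] scene [357. 446.] side w2 [371. 194.]
[0.95, -0.36, -0.067] scene [374. 468.] side w2 [332. 174.]
[1.0, -0.36, -0.067] scene [395. 483.] side w2 [287. 168.]
[1.1, -0.25, -0.067] scene [458. 463.] side w2 [156. 226.]
[1.08, -0.15, -0.067] scene [463. 417.] side w2 [135. 298.]
[0.95, -0.08, -0.067] scene [421. 363.] side w2 [232. 369.]
[1.0, -0.08, -0.067] scene [440. 374.] side w2 [183. 361.]
```

View pics/z3.png

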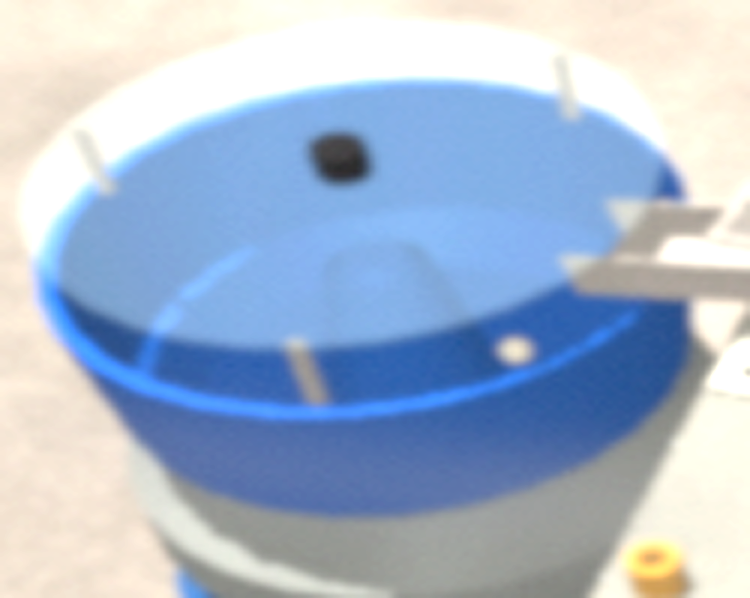

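```bash
python3 -c "
from h import *
s=calibration('scene');d=calibration('side')
def blobs(a,x0,y0,x1,y1,t):
    g=a[y0:y1,x0:x1].astype(int); m=((g[:,:,2]>t)).astype(np.uint8)
    n,l,st,ce=cv2.connectedComponentsWithStats(m)
    return [(ce[i]+[x0,y0]) for i in range(1,n) if 12<st[i,4]<120]
for n in ('u','v','x'):
    A=cv2.imread('pics/%s_scene.png'%n);B=cv2.imread('pics/%s_side.png'%n)
    bs=blobs(A,345,365,410,420,110);bd=blobs(B,178,175,195,195,110)
    print(n,'scene',[b.round(1) for b in bs],'side',[b.round(1) for b in bd])
    for b in bs: 
        if bd: P,e=tri(s,b,d,bd[0]);print('   ',P.round(3),round(e,4))
"
```

```text
u scene [array([363.8, 381.9]), array([380.3, 395. ]), array([362.2, 397.1])] side [array([185.2, 186.5])]
    [ 0.865 -0.191 -0.075] 0.0318
    [ 0.893 -0.2   -0.091] 0.0099
    [ 0.877 -0.216 -0.102] 0.0332
v scene [array([379. , 378.9]), array([363.9, 381.8]), array([356.4, 392.8])] side [array([185.2, 185.8])]
    [ 0.877 -0.178 -0.061] 0.0044
    [ 0.865 -0.193 -0.072] 0.0315
    [ 0.867 -0.215 -0.094] 0.0477
x scene [array([379.1, 378.8]), array([363.9, 381.8]), array([356.4, 392.7])] side [array([185.2, 185.8])]
    [ 0.877 -0.178 -0.061] 0.0047
    [ 0.865 -0.193 -0.072] 0.0312
    [ 0.867 -0.214 -0.094] 0.0477
```

The fifth ball appears to be the one in the side view. It stayed at the same pixel between frames while all four scene-view balls moved. If the balls lay at the shallow depth I assumed earlier, two others should also show in the side view, and they don't. At the deeper level, this ball falls below the scene camera's frame. The throat and the visible chute are clear, and the gate holds at 56 mm. Handing in.

```bash
python3 -c "
from rig import bot
print(bot.hand_in()); o=bot.get_obs(); print(o['time'],o['tcp_pos'],o['wrist_force'])"
```

```text
the job is handed in; nothing more can be done
None
the job is handed in; nothing more can be done
```

I scooped all five balls in one pass, tipped them into the hopper and laid the scoop back in the bin, released. I then pulled the gate to the red lines and handed in at about 24.7 s of the 72 s while still holding it.

**Gate:** My last checks showed the index bar within about 1 px of the red line. The pull, worked out from the tool's movement, held steady at 56.3 mm (allowed 49 to 61). The wrist force along the pull was about 12 N, which matches the spring.

**Scoop, bench and bystanders:** The scoop lies flat in the bin, which is otherwise empty. The parts of the throat and chute I could see were clear. In the last scene and side views I saw no ball on the bench and nothing looked disturbed.

**Balls in the bowl:**
- **Four balls:** the scene view shows four balls at rest in the bowl.
- **Fifth ball:** I did not see it together with the other four, so I inferred where it is. I take it to be the single ball in the side view, lying deeper in the bowl and below the scene camera's frame.
- **Disagreement:** matching that side-view ball to one of the four also fitted within 2–5 mm in the last frames. It did not move when the four did, so I rejected that match.

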